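Slide a stencil off the marble and fit it on its bed

TASK

Slide the thin metal stencil along the marble slab towards the robot until its tab sticks well out over the slab's front edge, then grasp it by the tab, lift it off and lay it on the white stencil bed, tab out over the bed's front, easing it about until both studs come up through its two round holes and it lies flat on the block. Let go of it there, and do not push aside or knock over any of the other things.

Things in the scene. Friction and masses are not known exactly. Their poses are not given: they have to be found in the camera images.
- stencil_mid (a point): Centre of the stencil's body, half-way through. Bare aluminium, 4 mm thick, 80-160 g: body 100 mm (along x) by 90 mm, three slots 8 x 61 mm across its middle; a tab 44 mm wide on one short side from x = -50 to -100 mm. z up; balance point about x = -17 mm. Starts flat and wholly on the slab, tab roughly to the robot. Pushed at its rear edge it slides; pressed on from above, fingertips slip on it.
- stencil_tab (a point): Point on the stencil's tab, half-way through the thickness, at x = -78 mm from the body's centre: where to grasp it across its 44 mm width once it overhangs.
- stencil_tab_end (a point): Middle of the outer end of the stencil's tab (x = -100 mm from the body's centre), half-way through the thickness.
- hole_front (a point): Centre of the stencil's stud hole near the tab (x = -35 mm from the body's centre), half-way through the thickness; 12 mm diameter, right through.
- hole_rear (a point): Centre of the stencil's other stud hole (x = +35 mm from the body's centre), same size.
- slab: Marble slab, 240 mm along its x, 300 mm along its y, fixed; its top is 45 mm above the table. Origin under its centre on the table; its front edge, toward the robot, is at x = -120 mm. It stands on small feet hidden beneath.
- bed: Stencil bed, fixed: white block 100 mm (x) by 110 mm (y), top 50 mm above the table; origin under the block's centre, on the table; front faces -x, to the robot. Two round steel studs, 9 mm diameter, bevelled tops, rise 10 mm above the block at x = -35 and +35 mm. Grey housing behind, x = +80 to +170 mm, 130 mm wide, 70 mm high.
- stud_front (a point): Foot of the bed's front stud, on the block's top face (50 mm above the table); the stud rises 10 mm above this point.
- stud_rear (a point): Foot of the bed's rear stud, on the block's top face; the stud rises 10 mm above this point.
- jar: Bystander: glass jar, 38 mm dia, 45 mm high; stands on the slab beside the stencil. Origin at the centre of its underside. Leave it alone.
- nozzle: Bystander: steel piping nozzle (cone, 36 mm dia at the foot, 46 mm high); stands on the slab beside the stencil. Origin at the centre of its underside. Leave it alone.
- bottle: Bystander: clear plastic bottle, 48 mm dia, 85 mm high; stands on the table beside the stencil bed. Origin at the centre of its underside. Leave it alone.
- cutter: Bystander: steel ring cutter, 68 mm dia, 45 mm high; stands on the table in front of the spatula. Origin at the centre of its underside. Leave it alone.
- spatula: Bystander: spatula lying flat along its own x, 180 mm long; lies between slab and bed. Origin on its underside, at the middle of its length. Leave it alone.
- cup: Bystander: steel cup, 64 mm dia at the rim, 75 mm high; stands on the table behind the spatula. Origin at the centre of its underside. Leave it alone.
Not all that is in view belongs to the job. What is meant by the part that bears stencil_mid is not blue or red, and is the larger of those in its own colour.

How it is judged:
On the way, in this order (a step that is already met when the one before it is completed fails the run):
1. the stencil, lying flat on the slab, has its tab end at least 30 mm out over the slab's front edge (x of stencil_tab_end in the frame of slab below -0.15 m and z of stencil_tab_end in the frame of slab between 0.042 and 0.052 m and angle between stencil_mid's own z axis and vertical below 0.05 rad and contact force between stencil and slab above 0.1 N), for 0.2 s.
2. the stencil is lifted off the slab in the fingers (height (world z) of stencil_mid above 0.07 m and contact force between stencil and the fingers above 1 N and contact force between stencil and slab below 0.05 N), for 0.2 s.
At the end, for the whole second after the job is handed in: Each stud stands in its hole (centres within 4 mm in plan, hole_front on stud_front and hole_rear on stud_rear), the stencil lies flat on the block (tilt below 0.04 rad, each hole's centre less than 4 mm above the block's top), at rest and released (horizontal distance between hole_front and stud_front below 0.004 m and horizontal distance between hole_rear and stud_rear below 0.004 m and z of hole_front in the frame of stud_front below 0.004 m and z of hole_rear in the frame of stud_rear below 0.004 m and angle between stencil_mid's own z axis and vertical below 0.04 rad and linear speed of stencil below 0.02 m/s and contact force between stencil and the fingers below 0.05 N); the robot touches nothing.
It fails at once if one of the bystanders (jar, nozzle, bottle, cutter, spatula, cup) is moved more than 25 mm (distance of any of jar, nozzle, bottle, cutter, spatula, cup from where it was at the start of the episode above 0.025 m).
It fails at once if a bystander is knocked over (tilted more than 0.6 rad) (angle between any of jar, nozzle, bottle, cutter, spatula, cup's own z axis and vertical above 0.6 rad).
It also fails if it takes over 58 s, if anything falls off the work surface, if the arm or the gripper's body presses on something with over 40 N, if the wrist force passes 120 N, or if a joint passes its speed limit or range.

ROBOT

A 6-joint arm with a two-finger parallel gripper is mounted at the origin on the work surface. World frame = base frame: x ahead of the robot, y to its left, z up, the work surface at z = 0. Lengths are in m, angles in rad, forces in N, time in s.
With the tool pointing down it reaches from about 0.275 to 0.775 m from the base axis. Payload 14.6 kg.
Tool frame: the origin (TCP) lies at the very end of the fingers, on their centre line; the grasp point (between the pads) lies 19 mm behind it; z points along the fingers, x is the direction in which the jaws open and shut, and the axes are right-handed (so a half turn about z gives the same grasp; the last joint's range is limited). The gripper opens to 85 mm and grips with 20 to 120 N. Pads are 22 mm wide; open, the fingers measure 114 mm over their backs; the gripper's body (76 mm by 85 mm) begins 54 mm behind the grasp point. The pads swing forward as they close: fully open they stand 13 mm farther back than shut.
Start: joints at [0.975, 0.263, -0.048, 1.259, 0, 1.415], TCP at [0.224, 0.475, 0.231] pointing down, gripper open.
Joint ranges: [-2.65, 2.65], [-0.89, 1.7], [-1.18, 1.37], [-2.13, 2.11], [-1.35, 1.29], [-3.14, 3.14]. Speed limits (rad/s): [1.89, 1.89, 2.57, 2.79, 3.14, 3.14].

INTERFACE

Orientations are given as a rotation vector (axis times angle).
In Python, from workcell import bot gives the robot as it stands.
- The arm moves only by the tool jog_arm, never from a script. Its argument "series" is a list of rows, each a list of 2 entries, a list of its own where there are three numbers: the shift along the tool's x, y, z in cm, then the turn, a rotation vector about the tool's x, y, z in degrees. A call has exactly 10 rows; each row shifts and turns the commanded pose from where the row before left it, along the tool's axes as they then stand; what a row does not reach is not made up. A row lasts 1/10 s, in which the tool goes at most 50 mm and 8.59 degrees, less where a joint would pass 70% of its speed; a pose out of reach is approached as far as the arm can. A call is refused whole if a number of a shift passes 5 or a number of a turn 8.59, either way. A call with a gripper value outside its range is refused whole. "fingers" is the closure, from 0 (fully open) to 1 (shut), set as the call begins (left out, the last holds). The fingers move at their own pace and stop on an object; "grip_force" is the grip in N (left out, the last holds). Time passes only in rows, so rows that do not move let the fingers close, or fill a call up. It gives the time, the measured TCP pose, the force and the opening at its end, in the units of the state.
- bot.state(): the state, without advancing time (a new reading comes with each control period).
- bot.capture(name): name is "scene" or "top" or "wrist"; returns a dict with "pixels" (480x640x3 uint8, red, green, blue), "depth" (480x640 float32, m along the optical axis (not along the pixel's ray), 0 where there is no reading), "fx", "fy", "cx", "cy" (pixels), "view" (4x4, takes a point from world to camera coordinates); the wrist camera has in their place "mount" (4x4, takes a point from camera to tool coordinates, whose origin is the TCP and whose axes are the tool frame's). Camera axes: x right, y up, looking along -z (the intrinsics and any distortion apply to the point x, -y, -z); pixel columns grow to the right and rows downward; lengths in m; the calibration is good to about 2 mm. A picture is of the moment at which its call begins: read the wrist's pose just before it.
- bot.close_job(): hands the job in, once; it reports no verdict.
Trained networks look in the newest picture that a camera, given by its name, has taken for a name from the list of things; names that differ only in an ending like _2 or _b are one class to them, and where a whole thing is asked for, a point or a joint stands for the part that bears it (a point fixed in the world has none). Each returns a list of dicts, best first, with "score" (0 to 1); they miss things now and then, are a little off and sometimes report something else, mostly with a low value. They report only what shows in the picture. A call takes as long as a camera call. They do not tell look-alikes from the thing itself.
- bot.regions_of(camera, thing): "mask" (480x640 bool, what is visible of it) and "pixel" ([column, row] in pixels, amid what is visible of it).
The state is a dict: "t": time; "q": joint angles; "qd": joint speeds; "effort": joint torques, N m; "eef_pos": TCP position; "tcp_rot": TCP orientation; "contact_force": force on the tool from outside, world axes, zero at the start; "wrist_torque": the same for the moment, N m; "opening": opening from 0.0 (shut) to 1.0 (fully open).
Only numpy, scipy, OpenCV 4.12 (cv2) and the standard library are available. Lean on these libraries where they do the work, as an engineer would, in place of code of your own. Each camera call takes 0.05 s, during which the arm holds its last target.

## Working session

There is one attempt and no reset: what is moved stays moved. The work goes in short steps, Python scripts to look and compute and a tool call to move; the robot and the scene stay as the last step left them, time stands still between calls to the robot, and variables do not carry over. Pictures are saved under pics/ and viewed, and the job is handed in when it is done.

Besides the shell and the picture viewer there is one more tool, called after "Request:" in YAML: its name, and indented under it one key for each argument. jog_arm: Moves the arm, as the interface text tells. Its arguments: {"type":"object","properties":{"series":{"type":"array","items":{"type":"array"}},"fingers":{"type":"number"},"grip_force":{"type":"number"}},"required":["series"]}

```bash
ls; mkdir -p pics
cat > h.py <<'E'
import numpy as np,cv2
from workcell import bot
def save(c,name):
    cv2.imwrite('pics/%s.png'%name,cv2.cvtColor(c['pixels'],cv2.COLOR_RGB2BGR))
def world2cam(c,st=None):
    if 'view' in c: return np.array(c['view'])
    T=np.eye(4);T[:3,:3]=cv2.Rodrigues(np.array(st['tcp_rot'],float))[0];T[:3,3]=st['eef_pos']
    return np.linalg.inv(T@np.array(c['mount']))
def px2w(c,u,v,z,st=None):
    V=np.linalg.inv(world2cam(c,st))
    d=V[:3,:3]@np.array([(u-c['cx'])/c['fx'],-(v-c['cy'])/c['fy'],-1.]);o=V[:3,3]
    return o+d*(z-o[2])/d[2]
def depthw(c,u,v,st=None):
    V=np.linalg.inv(world2cam(c,st));D=float(c['depth'][int(round(v)),int(round(u))])
    return (V@np.array([(u-c['cx'])/c['fx']*D,-(v-c['cy'])/c['fy']*D,-D,1]))[:3]
def w2px(c,p,st=None):
    q=world2cam(c,st)@np.append(p,1);D=-q[2]
    return np.array([c['cx']+c['fx']*q[0]/D,c['cy']-c['fy']*q[1]/D])
E
python3 - <<'E'
from h import *
s=bot.state();print(s)
for n in('scene','top','wrist'):
    c=bot.capture(n);save(c,n+'0');print(n,{k:(v if k not in('pixels','depth') else 0) for k,v in c.items()})
E
```

```text
pics
{'t': 0.0, 'q': array([ 9.74713554e-01,  2.63542119e-01, -4.89508875e-02,  1.25937095e+00,
       -1.60254904e-05,  1.41550732e+00]), 'qd': array([-4.40741077e-04,  3.03519062e-05, -2.29583360e-04, -7.42155218e-04,
        1.77579409e-04, -8.96786271e-04]), 'effort': array([-1.04274030e-03, -6.37605786e+01,  3.84572768e+01,  1.33890775e-02,
       -7.71229361e-05, -5.43436374e-05]), 'eef_pos': array([0.22384602, 0.47458991, 0.23081002]), 'tcp_rot': array([ 2.65297926e+00,  1.68182603e+00, -1.52798833e-03]), 'contact_force': array([ 0.13290411, -0.2374431 , -0.40063903]), 'wrist_torque': array([ 0.0058201 ,  0.01914711, -0.02137048]), 'opening': 1.0025220672700927}
scene {'pixels': 0, 'depth': 0, 'fx': 594.0853421234738, 'fy': 594.0853421234738, 'cx': 327.8299092352768, 'cy': 236.14938234793004, 'view': array([[ 0.86249308,  0.50595249, -0.01085197, -0.41023517],
       [-0.4094435 ,  0.71025685,  0.57261787,  0.16462681],
       [ 0.29742513, -0.48943568,  0.81975058, -1.47750498],
       [ 0.        ,  0.        ,  0.        ,  1.        ]])}
top {'pixels': 0, 'depth': 0, 'fx': 524.8649121499358, 'fy': 524.8649121499358, 'cx': 327.6919489705327, 'cy': 235.59180404454955, 'view': array([[ 0.00370584, -0.99981704, -0.01876601,  0.00311538],
       [ 0.99630955,  0.00208228,  0.08580761, -0.52453593],
       [-0.08575284, -0.01901475,  0.99613498, -1.12407656],
       [ 0.        ,  0.        ,  0.        ,  1.        ]])}
wrist {'pixels': 0, 'depth': 0, 'fx': 350.76285524351096, 'fy': 350.76285524351096, 'cx': 322.8033847670732, 'cy': 236.45032635776784, 'mount': array([[ 9.99999551e-01, -5.56600487e-04, -7.66405397e-04,
         2.58535324e-04],
       [-7.59406456e-04, -9.54720440e-01, -2.97503454e-01,
        -7.74996151e-02],
       [-5.66112330e-04,  2.97503903e-01, -9.54720434e-01,
        -1.42975340e-01],
       [ 0.00000000e+00,  0.00000000e+00,  0.00000000e+00,
         1.00000000e+00]])}
```

View pics/scene0.png

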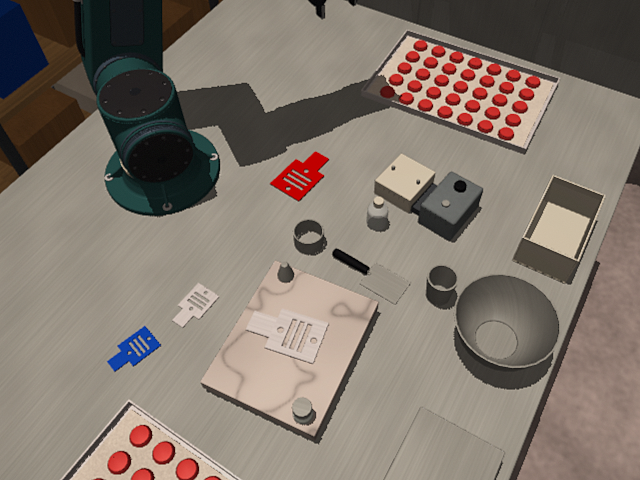

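View pics/top0.png

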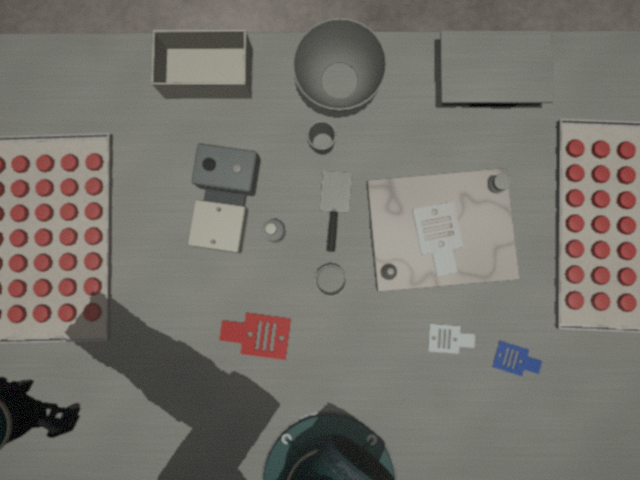

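View pics/wrist0.png

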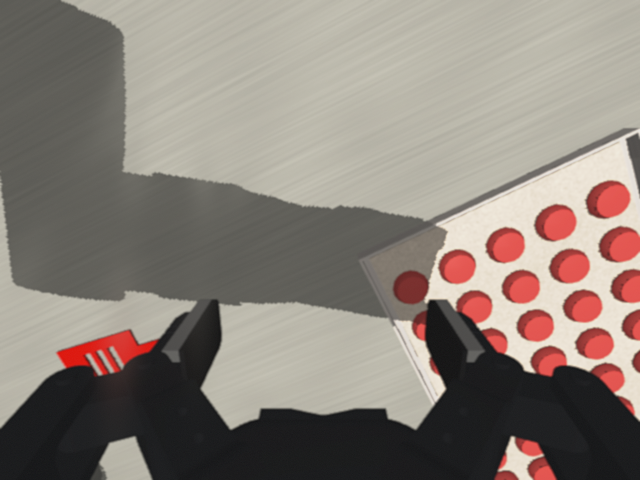

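The scene view shows the aluminium stencil on the slab around (295,333), with its tab pointing at the robot. The bed's block is at (405,180). The small white, blue and red plates are look-alikes. In the top view the stencil is at about (440,235), the slab at (443,230) and the bed at (217,226).

Run:
```python
from h import *
c=bot.capture('top');s=bot.capture('scene')
np.savez('top0.npz',**c);np.savez('scene0.npz',**s)
for t in ['stencil_mid','slab','bed','jar','nozzle','bottle','cutter','spatula','cup']:
  for cam,cc in(('top',c),('scene',s)):
    for r in bot.regions_of(cam,t)[:3]:
        u,v=r['pixel'];m=r['mask']
        ok=m&(cc['depth']>0);vs,us=np.nonzero(ok)
        P=np.array([depthw(cc,a,b) for a,b in zip(us[::5],vs[::5])]) if len(us) else np.zeros((1,3))
        print(t,cam,round(r['score'],2),[int(u),int(v)],m.sum(),'med',np.median(P,0).round(3),'rng',np.percentile(P,2,0).round(3),np.percentile(P,98,0).round(3))
i=c['pixels'][150:310,350:550];i2=c['pixels'][130:290,150:350]
cv2.imwrite('pics/topz.png',cv2.cvtColor(cv2.resize(np.vstack([i]),None,fx=4,fy=3.5,interpolation=2)[...,:],4))
cv2.imwrite('pics/topb.png',cv2.cvtColor(cv2.resize(i2,None,fx=4,fy=3.5,interpolation=2),4))
```

```text
stencil_mid top 0.93 [255, 336] 1977 med [0.31  0.162 0.004] rng [ 0.262  0.095 -0.001] [0.349 0.236 0.009]
stencil_mid top 0.92 [439, 236] 2448 med [ 0.524 -0.235  0.049] rng [ 0.446 -0.274  0.043] [ 0.588 -0.184  0.053]
stencil_mid top 0.81 [514, 356] 1026 med [ 0.257 -0.401  0.002] rng [ 0.231 -0.451 -0.003] [ 0.292 -0.358  0.007]
stencil_mid scene 0.96 [298, 176] 1462 med [0.309 0.147 0.003] rng [ 0.259  0.087 -0.003] [0.348 0.232 0.008]
stencil_mid scene 0.9 [192, 306] 893 med [ 0.303 -0.262  0.002] rng [ 0.274 -0.312 -0.002] [ 0.332 -0.222  0.008]
stencil_mid scene 0.86 [132, 351] 868 med [ 0.257 -0.412  0.003] rng [ 0.233 -0.455 -0.002] [ 0.291 -0.363  0.007]
slab top 0.87 [441, 226] 13072 med [ 0.538 -0.241  0.045] rng [ 0.42  -0.386  0.04 ] [ 0.655 -0.095  0.049]
slab scene 0.91 [291, 356] 15510 med [ 0.549 -0.279  0.045] rng [ 0.421 -0.395  0.019] [ 0.662 -0.099  0.05 ]
bed top 0.73 [220, 193] 5976 med [0.616 0.231 0.052] rng [0.496 0.162 0.01 ] [0.707 0.293 0.08 ]
bed top 0.6 [438, 235] 2069 med [ 0.519 -0.235  0.049] rng [ 0.446 -0.274  0.045] [ 0.588 -0.184  0.053]
bed t
[... 1378 characters left out ...]
, 232] 680 med [ 0.424 -0.005  0.026] rng [ 0.396 -0.039 -0.   ] [0.461 0.028 0.047]
spatula top 0.75 [333, 197] 1483 med [ 0.611 -0.007  0.004] rng [ 0.5   -0.042 -0.002] [0.667 0.018 0.021]
spatula top 0.44 [222, 194] 6034 med [0.617 0.231 0.052] rng [0.497 0.161 0.007] [0.708 0.293 0.08 ]
spatula scene 0.72 [378, 281] 1475 med [ 0.611 -0.013  0.003] rng [ 0.501 -0.047 -0.002] [0.668 0.017 0.02 ]
cup top 0.89 [322, 137] 822 med [0.745 0.021 0.038] rng [ 0.706 -0.007  0.002] [0.765 0.047 0.077]
cup scene 0.63 [442, 286] 1029 med [0.736 0.023 0.049] rng [ 0.71  -0.015  0.005] [0.765 0.043 0.076]
cup scene 0.19 [379, 217] 540 med [0.541 0.106 0.054] rng [0.518 0.096 0.007] [0.558 0.125 0.086]
```

View pics/topz.png

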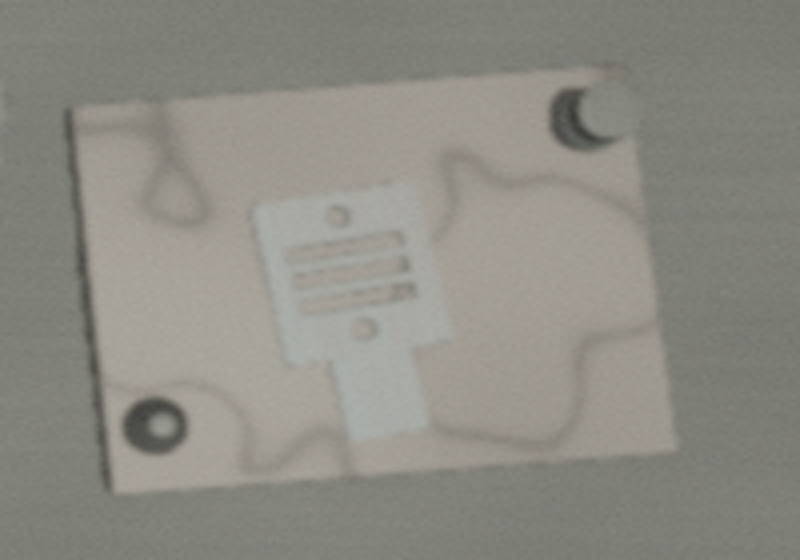

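View pics/topb.png

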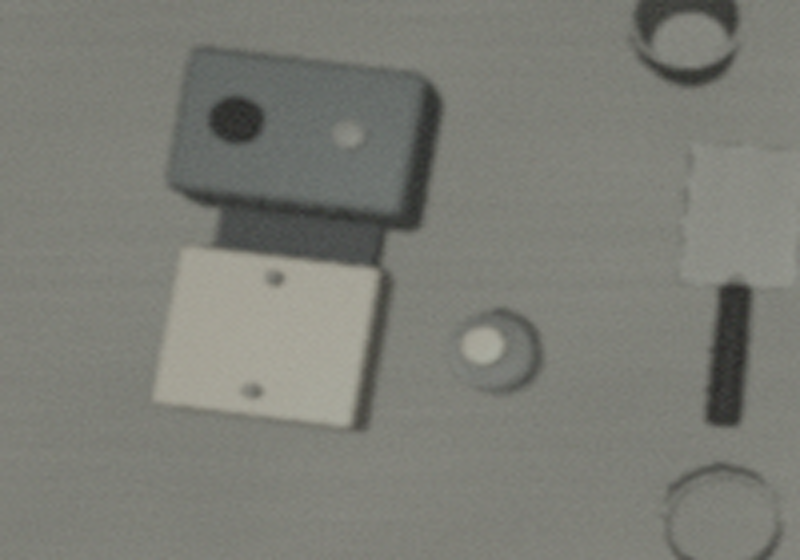

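Run:
```python
from h import *
c=dict(np.load('top0.npz'))
f=lambda x,y,z,o:px2w(c,o[0]+(x+.5)/4-.5,o[1]+(y+.5)/3.5-.5,z).round(4)
Z=(350,150);B=(150,130)
for n,x,y in[('rear',337,215),('front',365,329),('tabend',389,437),('rc1',250,207),('rc2',415,183)]:print(n,f(x,y,.049,Z))
for x,y in[(70,108),(113,492),(676,448),(630,68)]:print('slab',f(x,y,.045,Z))
for x,y in[(275,278),(252,391)]:print('stud',f(x,y,.058,B))
for x,y in[(183,248),(383,266),(353,428),(153,402)]:print('bed',f(x,y,.05,B))
for u,v in [(439,236),(217,226),(400,200)]:print(depthw(c,u,v))
```

```text
rear [ 0.5753 -0.2224  0.049 ]
front [ 0.5056 -0.2362  0.049 ]
tabend [ 0.4403 -0.2479  0.049 ]
rc1 [ 0.5801 -0.1761  0.049 ]
rc2 [ 0.595  -0.2641  0.049 ]
slab [ 0.6421 -0.0805  0.045 ]
slab [ 0.4066 -0.1026  0.045 ]
slab [ 0.4343 -0.3996  0.045 ]
slab [ 0.667  -0.3814  0.045 ]
stud [0.5778 0.2376 0.058 ]
stud [0.5087 0.2483 0.058 ]
bed [0.5975 0.2896 0.05  ]
bed [0.5864 0.1813 0.05  ]
bed [0.4868 0.1956 0.05  ]
bed [0.5024 0.3033 0.05  ]
[ 0.52244318 -0.23377871  0.04236001]
[0.54250412 0.24199967 0.04813417]
[ 0.60035582 -0.15142762  0.0406372 ]
```

```bash
cat >> h.py <<'E'
from scipy.spatial.transform import Rotation as R
def plan(target,yaw,n,s=None,dec=2):
    """tool-down target; n equal rows, world-straight, equal turn. prints rows"""
    s=s or bot.state()
    p=np.array(s['eef_pos']);Rt=R.from_rotvec(s['tcp_rot'])
    a=np.radians(yaw);x=np.array([np.cos(a),np.sin(a),0]);z=np.array([0,0,-1.]);y=np.cross(z,x)
    G=R.from_matrix(np.c_[x,y,z]);rv=(Rt.inv()*G).as_rotvec()
    t=np.array(target);rows=[]
    for i in range(n):
        sh=Rt.inv().apply((t-p)/(n-i))*100; tu=np.degrees((Rt.inv()*G).as_rotvec())/(n-i)
        sh=sh.round(dec);tu=tu.round(2)
        rows.append([sh.tolist(),tu.tolist()]);p=p+Rt.apply(sh)/100;Rt=Rt*R.from_rotvec(np.radians(tu))
    for i in range(0,n,10):print(str(rows[i:i+10]).replace(' ',''))
    print('end',p.round(4),'yaw',yawof(Rt))
def yawof(Rt):
    x=Rt.apply([1,0,0]);return round(float(np.degrees(np.arctan2(x[1],x[0]))),2)
def show():
    s=bot.state();print('t',round(s['t'],2),s['eef_pos'].round(4),'yaw',yawof(R.from_rotvec(s['tcp_rot'])),'z',R.from_rotvec(s['tcp_rot']).apply([0,0,1]).round(4),'F',s['contact_force'].round(1),'op',round(s['opening'],3),'q',s['q'].round(2));return s
E
python3 - <<'E'
from h import *
plan([.505,-.237,.21],101.2,20)
E
```

```text
[[[-2.62,2.79,0.11],[0.0,-0.0,-1.82]],[[-2.71,2.7,0.11],[0.0,-0.0,-1.82]],[[-2.79,2.62,0.11],[0.0,-0.0,-1.82]],[[-2.87,2.53,0.11],[0.0,-0.0,-1.82]],[[-2.95,2.43,0.11],[0.0,-0.0,-1.82]],[[-3.03,2.34,0.11],[0.0,-0.0,-1.82]],[[-3.1,2.24,0.1],[0.0,-0.0,-1.82]],[[-3.17,2.14,0.11],[0.0,-0.0,-1.82]],[[-3.24,2.04,0.1],[0.0,-0.0,-1.82]],[[-3.3,1.94,0.11],[0.0,-0.0,-1.82]]]
[[[-3.36,1.83,0.1],[0.0,-0.0,-1.83]],[[-3.42,1.72,0.11],[0.0,-0.0,-1.82]],[[-3.47,1.62,0.1],[0.0,-0.0,-1.83]],[[-3.52,1.5,0.11],[0.0,-0.0,-1.82]],[[-3.56,1.39,0.1],[0.0,-0.0,-1.83]],[[-3.61,1.28,0.11],[0.0,-0.0,-1.82]],[[-3.65,1.16,0.1],[0.0,-0.0,-1.83]],[[-3.68,1.04,0.11],[0.0,-0.0,-1.82]],[[-3.71,0.93,0.1],[0.0,-0.0,-1.83]],[[-3.74,0.81,0.11],[0.0,-0.0,-1.82]]]
end [ 0.505 -0.237  0.21 ] yaw 101.2
```

Request:
jog_arm:
  series:
    - [[-2.6,2.8,0.1],[0,0,-1.8]]
    - [[-2.7,2.7,0.1],[0,0,-1.8]]
    - [[-2.8,2.6,0.1],[0,0,-1.8]]
    - [[-2.9,2.5,0.1],[0,0,-1.8]]
    - [[-3.0,2.4,0.1],[0,0,-1.8]]
    - [[-3.0,2.3,0.1],[0,0,-1.8]]
    - [[-3.1,2.2,0.1],[0,0,-1.8]]
    - [[-3.2,2.1,0.1],[0,0,-1.8]]
    - [[-3.2,2.0,0.1],[0,0,-1.8]]
    - [[-3.3,1.9,0.1],[0,0,-1.8]]
  fingers: 1
  grip_force: 40

```text
t: 2.15
eef_pos: [0.3615, 0.1177, 0.2214]
tcp_rot: [2.356, 2.078, 0.001]
contact_force: [0.4, -0.1, -0.2]
opening: 0.001
```

Request:
jog_arm:
  series:
    - [[-3.4,1.8,0.1],[0,0,-1.8]]
    - [[-3.4,1.7,0.1],[0,0,-1.8]]
    - [[-3.5,1.6,0.1],[0,0,-1.8]]
    - [[-3.5,1.5,0.1],[0,0,-1.8]]
    - [[-3.6,1.4,0.1],[0,0,-1.8]]
    - [[-3.6,1.3,0.1],[0,0,-1.8]]
    - [[-3.6,1.2,0.1],[0,0,-1.8]]
    - [[-3.7,1.0,0.1],[0,0,-1.8]]
    - [[-3.7,0.9,0.1],[0,0,-1.8]]
    - [[-3.7,0.8,0.1],[0,0,-1.8]]

```text
t: 3.15
eef_pos: [0.4992, -0.239, 0.2112]
tcp_rot: [2.002, 2.421, 0.0]
contact_force: [0.9, 1.2, -0.1]
opening: 0.001
```

Run:
```python
from h import *
s=show();c=bot.capture('wrist');save(c,'w1');np.savez('w1.npz',**c)
import pickle;pickle.dump(s,open('w1.pkl','wb'))
```

```text
t 3.15 [ 0.4992 -0.239   0.2112] yaw 100.8 z [ 1.e-04 -0.e+00 -1.e+00] F [ 0.9  1.2 -0.1] op 0.001 q [-0.59  0.32 -0.02  1.23  0.   -0.78]
```

View pics/w1.png

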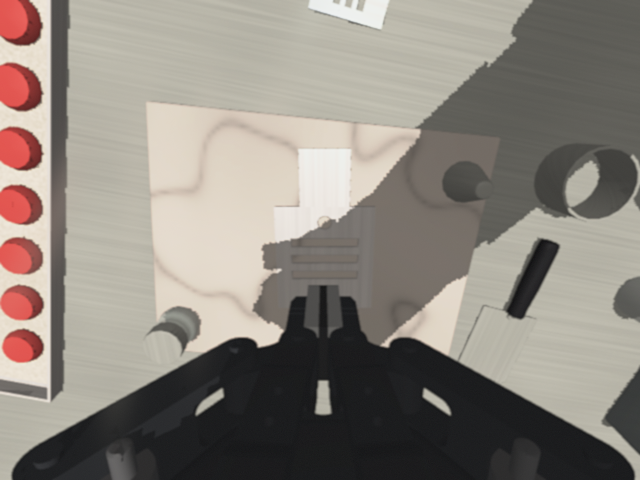

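Wrist view: tab corners at (299,149) and (350,149), body front corners at (275,207) and (374,207), front hole at (325,222). The slab's front edge runs from (148,102) to (498,138).

Run:
```python
from h import *
import pickle
c=dict(np.load('w1.npz'));s=pickle.load(open('w1.pkl','rb'))
for n,u,v,z in[('tabL',299,149,.049),('tabR',350.5,149,.049),('bL',274.5,207,.049),('bR',374.5,207,.049),('hole',324.5,222,.049),('slabL',148,102,.045),('slabR',498,138,.045)]:
    print(n,px2w(c,u,v,z,s).round(4), depthw(c,u,v+3,s).round(4))
print(px2w(c,324,149,.049,s))
cv2.imwrite('pics/w1z.png',cv2.cvtColor(cv2.resize(c['pixels'][130:330,220:420],None,fx=3.9,fy=2.9,interpolation=2),4))
```

```text
tabL [ 0.4445 -0.2687  0.049 ] [ 0.4469 -0.2682  0.0489]
tabR [ 0.4363 -0.2259  0.049 ] [ 0.4389 -0.225   0.0447]
bL [ 0.4979 -0.2816  0.049 ] [ 0.5006 -0.2812  0.0492]
bR [ 0.4813 -0.1944  0.049 ] [ 0.4838 -0.1939  0.0497]
hole [ 0.5031 -0.2354  0.049 ] [ 0.5067 -0.2347  0.0458]
slabL [ 0.4311 -0.3975  0.045 ] [ 0.4334 -0.3975  0.0447]
slabR [ 0.404  -0.1044  0.045 ] [ 0.4064 -0.1035  0.0449]
[ 0.44052173 -0.24789179  0.049     ]
```

View pics/w1z.png

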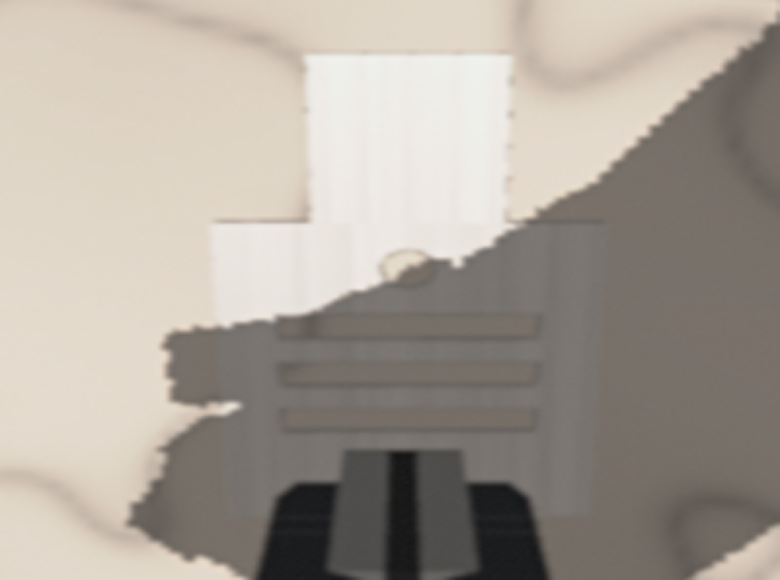

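Request:
jog_arm:
  series:
    - [[0.2,2.0,1.0],[0,0,0]]
    - [[0,2.0,1.5],[0,0,0]]
    - [[0,2.0,1.5],[0,0,0]]
    - [[0,2.0,1.5],[0,0,0]]
    - [[0,2.0,1.5],[0,0,0]]
    - [[0,1.9,2.0],[0,0,0]]
    - [[0,0,3.0],[0,0,0]]
    - [[0,0,3.0],[0,0,0]]
    - [[0,0,1.2],[0,0,0]]
    - [[0,0,0],[0,0,0]]

```text
t: 4.2
eef_pos: [0.6147, -0.2122, 0.0478]
tcp_rot: [-2.001, -2.418, 0.001]
contact_force: [0.1, -0.2, -0.1]
opening: -0.0
```

Run:
```python
from h import *
s=show();c=bot.capture('wrist');save(c,'w2');show()
c=bot.capture('top');save(c,'t2');cv2.imwrite('pics/t2z.png',cv2.cvtColor(cv2.resize(c['pixels'][150:310,350:550],None,fx=4,fy=3.5,interpolation=2),4))
```

```text
t 4.2 [ 0.6147 -0.2122  0.0478] yaw 100.77 z [-0.0026  0.0014 -1.    ] F [ 0.1 -0.2 -0.1] op -0.0 q [-0.46  0.58 -0.05  0.95  0.   -0.65]
t 4.25 [ 0.6155 -0.2127  0.0494] yaw 100.76 z [-5.e-04  4.e-04 -1.e+00] F [ 0.5 -0.8 -0.1] op -0.002 q [-0.46  0.57 -0.05  0.95  0.   -0.65]
```

View pics/w2.png

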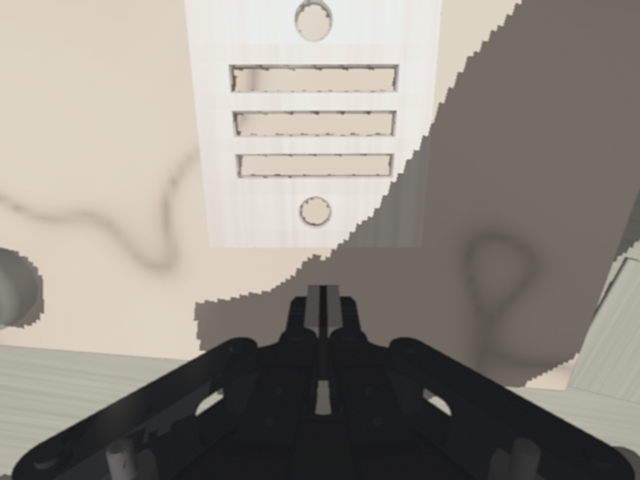

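Request:
jog_arm:
  series:
    - [[-0.25,0,0.1],[0,0,0]]
    - [[0,0,0.1],[0,0,0]]
    - [[0,0,0.05],[0,0,0]]
    - [[0,0,0],[0,0,0]]
    - [[0,-0.3,0],[0,0,0]]
    - [[0,-0.3,0],[0,0,0]]
    - [[0,-0.2,0],[0,0,0]]
    - [[0,0,0],[0,0,0]]
    - [[0,0,0],[0,0,0]]
    - [[0,0,0],[0,0,0]]

```text
t: 5.3
eef_pos: [0.6081, -0.2171, 0.0468]
tcp_rot: [2.004, 2.42, 0.0]
contact_force: [0.1, -0.9, 0.8]
opening: 0.003
```

Run:
```python
from h import *
s=show();c=bot.capture('wrist');save(c,'w3');show()
```

```text
t 5.3 [ 0.6081 -0.2171  0.0468] yaw 100.74 z [ 1.e-04 -1.e-04 -1.e+00] F [ 0.1 -0.9  0.8] op 0.003 q [-0.47  0.57 -0.07  0.94 -0.   -0.66]
t 5.35 [ 0.6081 -0.2171  0.0468] yaw 100.75 z [ 0. -0. -1.] F [ 0.3 -0.  -0.3] op 0.001 q [-0.47  0.57 -0.07  0.94 -0.   -0.66]
```

View pics/w3.png

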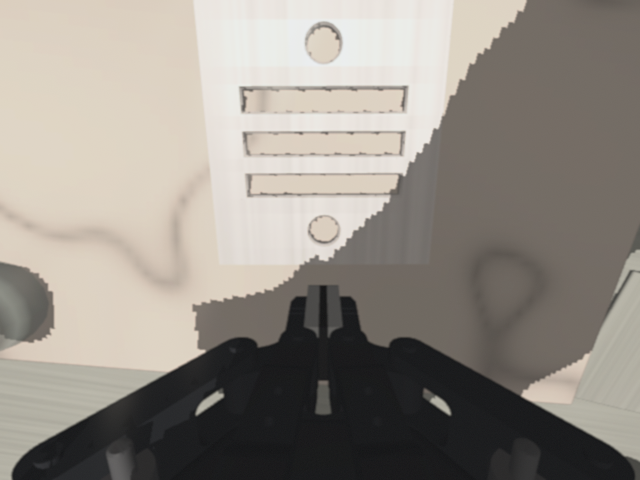

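Request:
jog_arm:
  series:
    - [[0,-0.4,0.07],[0,0,0]]
    - [[0,-0.4,0],[0,0,0]]
    - [[0,-0.4,0],[0,0,0]]
    - [[0,-0.4,0],[0,0,0]]
    - [[0,-0.5,0],[0,0,0]]
    - [[0,-0.5,0],[0,0,0]]
    - [[0,-0.5,0],[0,0,0]]
    - [[0,-0.5,0],[0,0,0]]
    - [[0,-0.4,0],[0,0,0]]
    - [[0,0,0],[0,0,0]]

```text
t: 6.35
eef_pos: [0.5682, -0.2247, 0.0461]
tcp_rot: [-2.004, -2.419, 0.0]
contact_force: [-0.0, -0.5, -0.0]
opening: -0.003
```

Run:
```python
from h import *
s=show();c=bot.capture('wrist');save(c,'w4');show()
```

```text
t 6.35 [ 0.5682 -0.2247  0.0461] yaw 100.73 z [-3.e-04  1.e-04 -1.e+00] F [-0.  -0.5 -0. ] op -0.003 q [-0.51  0.52 -0.17  0.89 -0.   -0.7 ]
t 6.4 [ 0.5684 -0.2247  0.0461] yaw 100.73 z [-2.e-04 -0.e+00 -1.e+00] F [ 1.3  0.8 -0.2] op -0.001 q [-0.51  0.52 -0.17  0.89 -0.   -0.7 ]
```

View pics/w4.png

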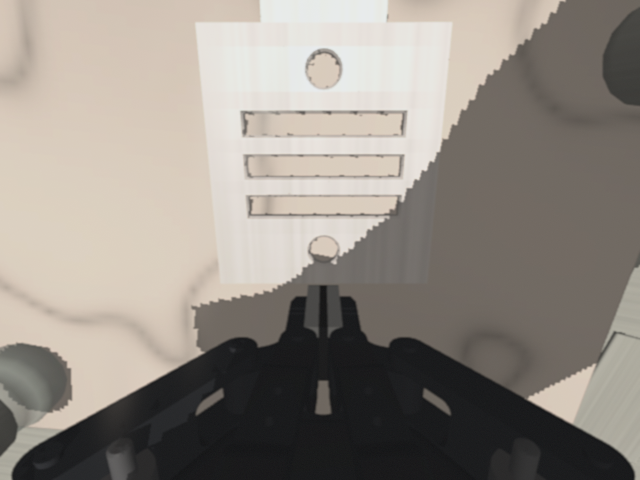

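The fingers are in contact and the push is straight: the rear edge is at row 284 and the body is still centred on column 323. Pushing on.

Request:
jog_arm:
  series:
    - [[0,-0.3,0],[0,0,0]]
    - [[0,-0.5,0],[0,0,0]]
    - [[0,-0.5,0],[0,0,0]]
    - [[0,-0.5,0],[0,0,0]]
    - [[0,-0.5,0],[0,0,0]]
    - [[0,-0.5,0],[0,0,0]]
    - [[0,-0.5,0],[0,0,0]]
    - [[0,-0.5,0],[0,0,0]]
    - [[0,-0.3,0],[0,0,0]]
    - [[0,0,0],[0,0,0]]

```text
t: 7.4
eef_pos: [0.528, -0.2323, 0.0461]
tcp_rot: [-2.004, -2.419, 0.0]
contact_force: [0.3, -1.0, 0.7]
opening: -0.002
```

Run:
```python
from h import *
s=show();c=bot.capture('wrist');save(c,'w5');show()
c=bot.capture('scene');save(c,'s5');cv2.imwrite('pics/s5z.png',cv2.cvtColor(cv2.resize(c['pixels'][250:450,180:400],None,fx=3.5,fy=3,interpolation=2),4))
```

```text
t 7.4 [ 0.528  -0.2323  0.0461] yaw 100.73 z [-1.e-04  0.e+00 -1.e+00] F [ 0.3 -1.   0.7] op -0.002 q [-0.56  0.47 -0.26  0.84 -0.   -0.74]
t 7.45 [ 0.5283 -0.2323  0.0461] yaw 100.73 z [-0. -0. -1.] F [-0.6 -0.6  0.5] op -0.002 q [-0.56  0.47 -0.26  0.84 -0.   -0.74]
```

View pics/w5.png

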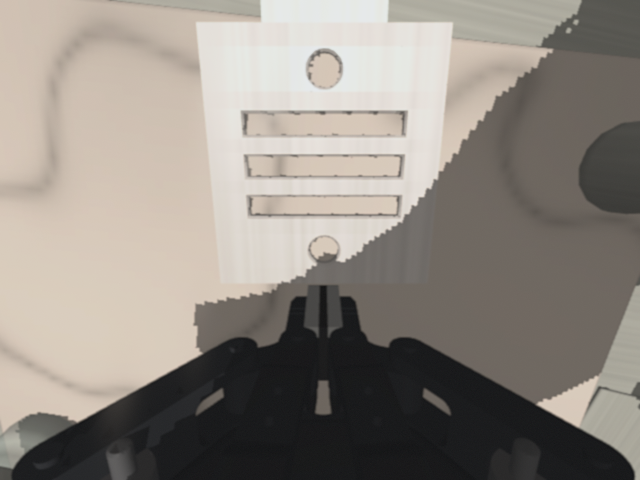

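View pics/s5z.png

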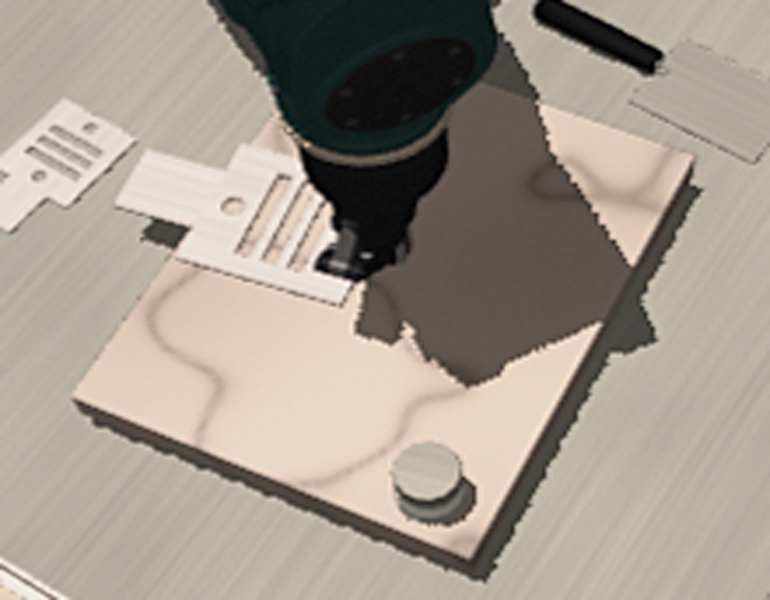

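The scene view shows the tab sticking out over the front edge. In the wrist view the slab edge runs at about row 26, right beside the body's front edge at row 22.

Run:
```python
from h import *
s=show();c=bot.capture('wrist')
P=[px2w(c,u,v,.049,s) for u,v in((196,22),(452,23),(430,284),(220.5,284))]
h1=px2w(c,323.7,68.5,.049,s);h2=px2w(c,323.5,249,.049,s)
print(np.round(P,4),h1.round(4),h2.round(4))
d=P[0]-P[1];print('w',np.linalg.norm(d),'yaw',np.degrees(np.arctan2(-d[0],d[1]))+180)
m=(h1+h2)/2;a=np.radians(10.75);ax=np.array([np.cos(a),np.sin(a),0])
d=h2-h1;print(np.degrees(np.arctan2(d[1],d[0])),np.linalg.norm(d))
m2=np.mean(P,0);print('mid',m,m2,'grasp',m-.078*ax,'rear',m+.05*ax,'tabend',m-.1*ax)
```

```text
t 7.5 [ 0.5284 -0.2323  0.0461] yaw 100.74 z [-0. -0. -1.] F [-0.8  0.7 -0.9] op -0.0 q [-0.56  0.47 -0.26  0.84 -0.   -0.74]
[[ 0.4262 -0.2959  0.049 ]
 [ 0.4097 -0.2074  0.049 ]
 [ 0.5081 -0.1873  0.049 ]
 [ 0.5252 -0.2772  0.049 ]] [ 0.4325 -0.249   0.049 ] [ 0.5008 -0.236   0.049 ]
w 0.08997938760962403 yaw 10.59627406129104
10.75784606521707 0.0696020543533565
mid [ 0.46665447 -0.24251313  0.049     ] [ 0.46728847 -0.24193209  0.049     ] grasp [ 0.39002334 -0.257062    0.049     ] rear [ 0.51577699 -0.23318693  0.049     ] tabend [ 0.36840943 -0.26116553  0.049     ]
```

Request:
jog_arm:
  series:
    - [[0,1.0,0],[0,0,0]]
    - [[0,0,-3],[0,0,0]]
    - [[0,0,-3],[0,0,0]]
    - [[0,-2,-3],[0,0,0]]
    - [[0.15,-3,0],[0,0,0]]
    - [[0,-3,0],[0,0,0]]
    - [[0,-3,0],[0,0,0]]
    - [[0,-3,0],[0,0,0]]
    - [[0,-1.1,0],[0,0,0]]
    - [[0,0,0],[0,0,0]]
  fingers: 0

```text
t: 8.55
eef_pos: [0.3894, -0.2574, 0.1364]
tcp_rot: [2.005, 2.418, -0.0]
contact_force: [0.7, -0.1, -0.0]
opening: 1.001
```

Run:
```python
from h import *
s=show();c=bot.capture('wrist');save(c,'w6');show()
```

```text
t 8.55 [ 0.3894 -0.2574  0.1364] yaw 100.67 z [ 3.e-04 -3.e-04 -1.e+00] F [ 0.7 -0.1 -0. ] op 1.001 q [-0.76  0.22 -0.38  0.97  0.   -0.95]
t 8.6 [ 0.3903 -0.2574  0.1363] yaw 100.7 z [ 7.e-04 -4.e-04 -1.e+00] F [-0.2  0.   0.4] op 0.999 q [-0.76  0.22 -0.38  0.97  0.   -0.94]
```

View pics/w6.png

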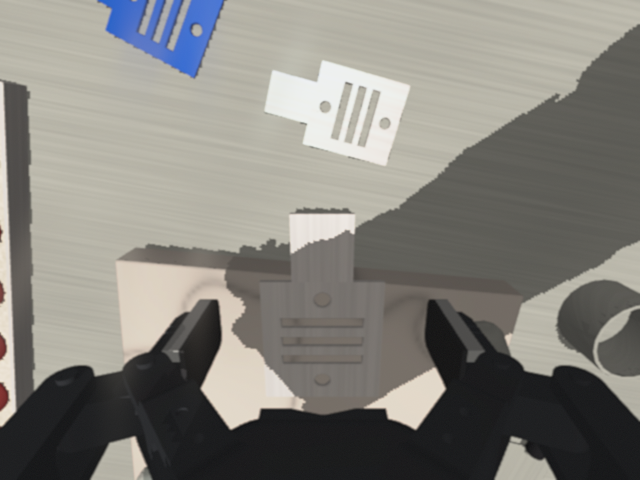

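Request:
jog_arm:
  series:
    - [[0,0,2.0],[0,0,0]]
    - [[0,0,2.0],[0,0,0]]
    - [[0,0,2.0],[0,0,0]]
    - [[0,0,2.0],[0,0,0]]
    - [[0,0,1.0],[0,0,0]]
    - [[0,0,1.0],[0,0,0]]
    - [[0,0,0.7],[0,0,0]]
    - [[0,0,0.5],[0,0,0]]
    - [[0,0,0],[0,0,0]]
    - [[0,0,0],[0,0,0]]

```text
t: 9.6
eef_pos: [0.3898, -0.2572, 0.0244]
tcp_rot: [2.003, 2.419, -0.0]
contact_force: [-0.5, -0.7, -0.6]
opening: 0.999
```

Run:
```python
from h import *
s=show();c=bot.capture('wrist');save(c,'w7');show();c=bot.capture('scene');save(c,'s7')
cv2.imwrite('pics/s7z.png',cv2.cvtColor(cv2.resize(c['pixels'][220:380,150:350],None,fx=4,fy=3.5,interpolation=2),4))
```

```text
t 9.6 [ 0.3898 -0.2572  0.0244] yaw 100.74 z [ 3.e-04 -3.e-04 -1.e+00] F [-0.5 -0.7 -0.6] op 0.999 q [-0.76  0.34 -0.57  0.67  0.   -0.95]
t 9.65 [ 0.3898 -0.2573  0.0245] yaw 100.74 z [ 5.e-04 -5.e-04 -1.e+00] F [ 0.2 -0.1  0.5] op 1.0 q [-0.76  0.34 -0.57  0.67  0.   -0.95]
```

View pics/w7.png

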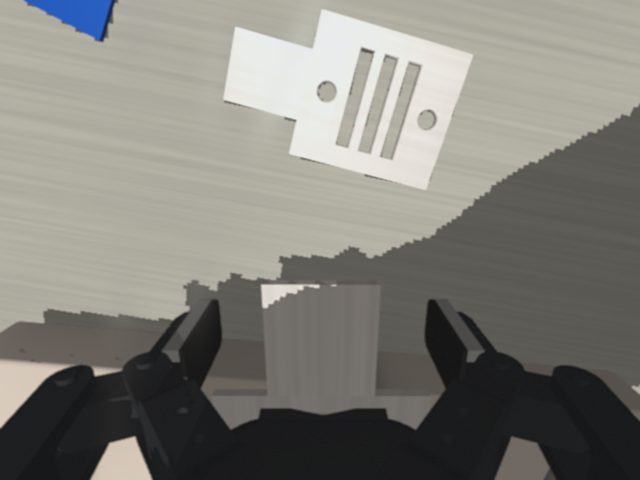

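View pics/s7z.png

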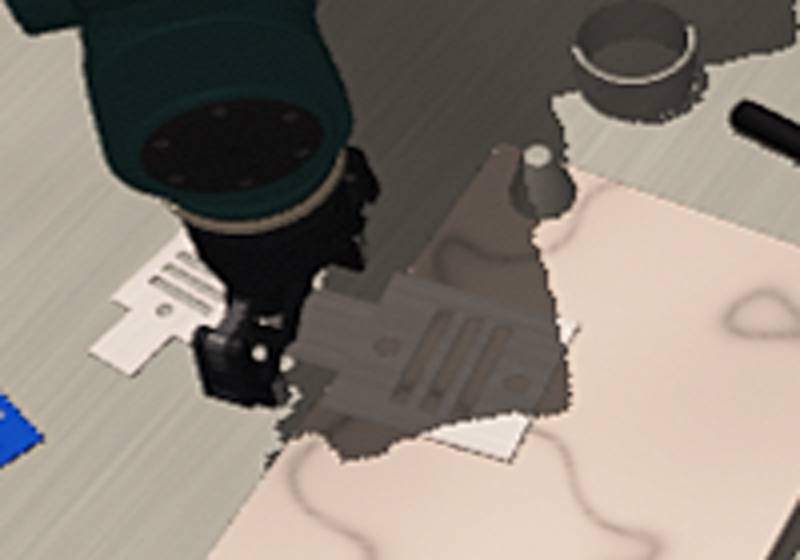

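The tab sits between the open fingers, centred at about column 321, so I'm closing.

Request:
jog_arm:
  series:
    - [[0,0,0.2],[0,0,0]]
    - [[0,0,0],[0,0,0]]
    - [[0,0,0],[0,0,0]]
    - [[0,0,0],[0,0,0]]
    - [[0,0,0],[0,0,0]]
    - [[0,0,0],[0,0,0]]
    - [[0,0,0],[0,0,0]]
    - [[0,0,0],[0,0,0]]
    - [[0,0,0],[0,0,0]]
    - [[0,0,0],[0,0,0]]
  fingers: 1
  grip_force: 90

```text
t: 10.7
eef_pos: [0.3896, -0.2571, 0.0221]
tcp_rot: [2.004, 2.42, -0.0]
contact_force: [-1.2, 0.0, 5.6]
opening: 0.488
```

Run:
```python
from h import *
s=show();c=bot.capture('wrist');save(c,'w8')
```

```text
t 10.7 [ 0.3896 -0.2571  0.0221] yaw 100.74 z [-0.e+00 -1.e-04 -1.e+00] F [-1.2  0.   5.6] op 0.488 q [-0.76  0.34 -0.57  0.66 -0.   -0.95]
```

View pics/w8.png

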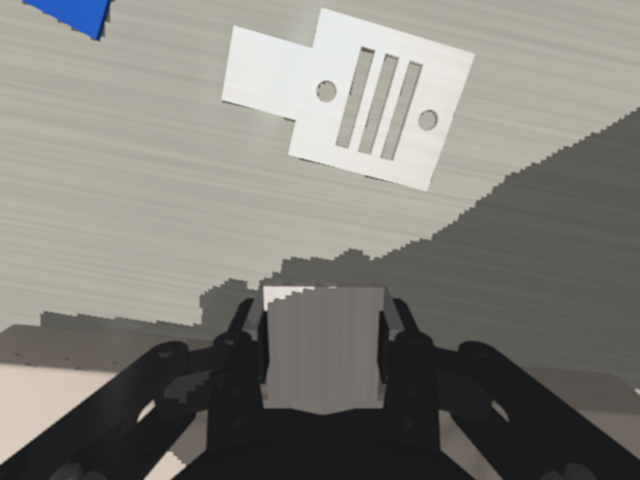

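Request:
jog_arm:
  series:
    - [[0,0,-0.3],[0,0,0]]
    - [[0,0,-0.5],[0,0,0]]
    - [[0,0,-1],[0,0,0]]
    - [[0,0,-2],[0,0,0]]
    - [[0,0,-2],[0,0,0]]
    - [[0,0,-2],[0,0,0]]
    - [[0,0,-2],[0,0,0]]
    - [[0,0,-2],[0,0,0]]
    - [[0,0,-1],[0,0,0]]
    - [[0,0,0],[0,0,0]]

```text
t: 11.75
eef_pos: [0.3901, -0.2574, 0.1513]
tcp_rot: [2.002, 2.418, -0.0]
contact_force: [0.8, 0.1, -1.5]
opening: 0.489
```

Run:
```python
from h import *
s=show();c=bot.capture('wrist');save(c,'w9');
for n in('scene','top'):
    c=bot.capture(n);save(c,n+'9');np.savez(n+'9.npz',**c)
    for r in bot.regions_of(n,'stencil_mid')[:4]:
        m=r['mask'];vs,us=np.nonzero(m&(c['depth']>0));P=np.array([depthw(c,a,b) for a,b in zip(us[::3],vs[::3])])
        print(n,r['score'],np.median(P,0).round(3))
        if np.median(P,0)[2]>.07:
            P=P[P[:,2]>.09];A=np.c_[P[:,:2],np.ones(len(P))];k=np.linalg.lstsq(A,P[:,2],rcond=None)[0]
            for _ in range(5):
                g=abs(P[:,2]-A@k)<.006;k=np.linalg.lstsq(A[g],P[g,2],rcond=None)[0]
            print('plane',k,g.sum(),len(P))
show()
```

```text
t 11.75 [ 0.3901 -0.2574  0.1513] yaw 100.74 z [ 0.0016 -0.0015 -1.    ] F [ 0.8  0.1 -1.5] op 0.489 q [-0.76  0.21 -0.35  1.01  0.   -0.95]
scene 0.95 [0.308 0.151 0.003]
scene 0.93 [ 0.257 -0.404  0.003]
scene 0.84 [ 0.458 -0.246  0.176]
plane [-0.00728637 -0.00564941  0.17776131] 774 777
scene 0.65 [ 0.301 -0.273  0.003]
top 0.74 [ 0.464 -0.241  0.175]
plane [-0.01052719  0.00480429  0.18066855] 699 699
top 0.72 [ 0.303 -0.247  0.002]
top 0.61 [0.309 0.161 0.004]
t 12.0 [ 0.3893 -0.2567  0.1493] yaw 100.74 z [-0.0011  0.001  -1.    ] F [-0.7  0.1 -0.3] op 0.486 q [-0.76  0.21 -0.36  1.01 -0.   -0.95]
```

View pics/scene9.png

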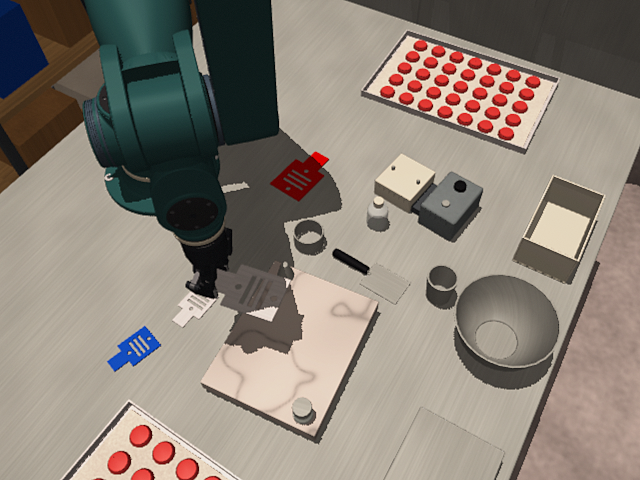

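View pics/w9.png

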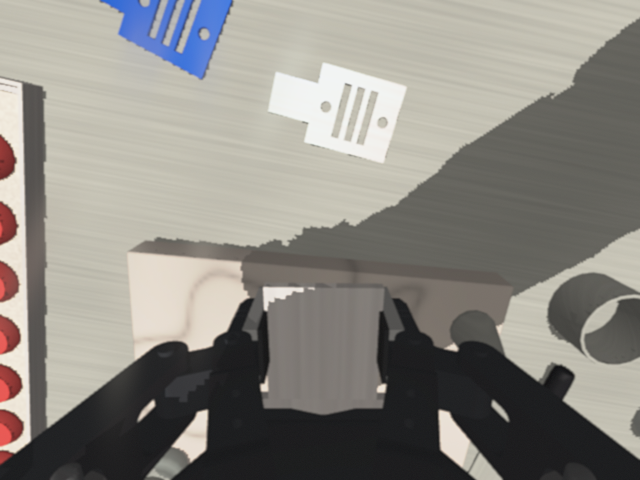

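The stencil is held level: the fitted tilt is about 0.01 rad, with its top at z≈0.1755. Next I'll check where the holes sit in the tool frame, and refine the studs.

Run:
```python
from h import *
c=dict(np.load('top9.npz'));s=dict(np.load('scene9.npz'))
cv2.imwrite('pics/t9a.png',cv2.cvtColor(cv2.resize(c['pixels'][175:295,390:510],None,fx=6,fy=5,interpolation=2),4))
cv2.imwrite('pics/t9b.png',cv2.cvtColor(cv2.resize(c['pixels'][190:260,180:260],None,fx=8,fy=8,interpolation=2),4))
cv2.imwrite('pics/s9b.png',cv2.cvtColor(cv2.resize(s['pixels'][145:220,365:445],None,fx=8,fy=8,interpolation=2),4))
cv2.imwrite('pics/s9a.png',cv2.cvtColor(cv2.resize(s['pixels'][255:325,205:305],None,fx=8,fy=8,interpolation=2),4))
```

```text
(no output)
```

View pics/t9a.png

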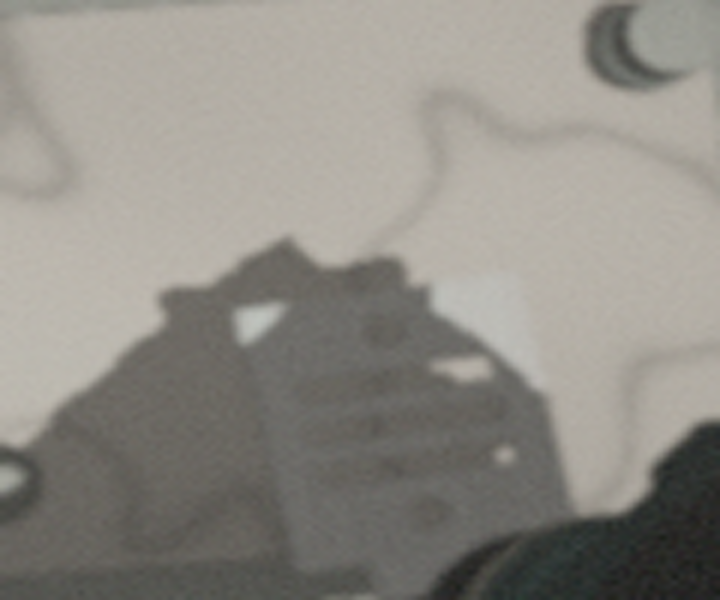

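View pics/t9b.png

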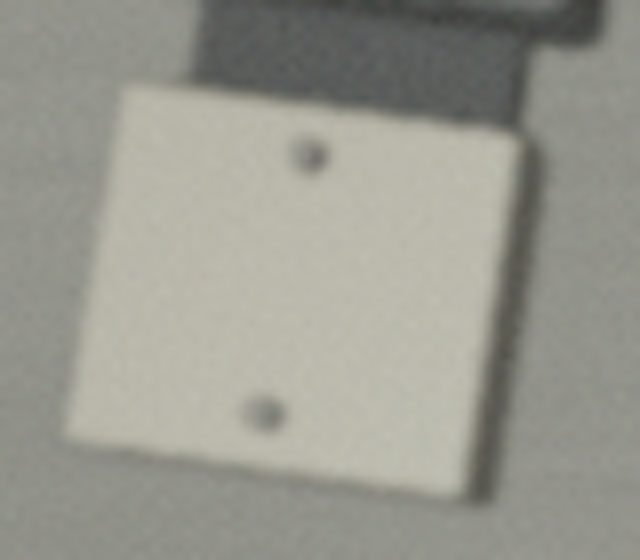

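View pics/s9b.png

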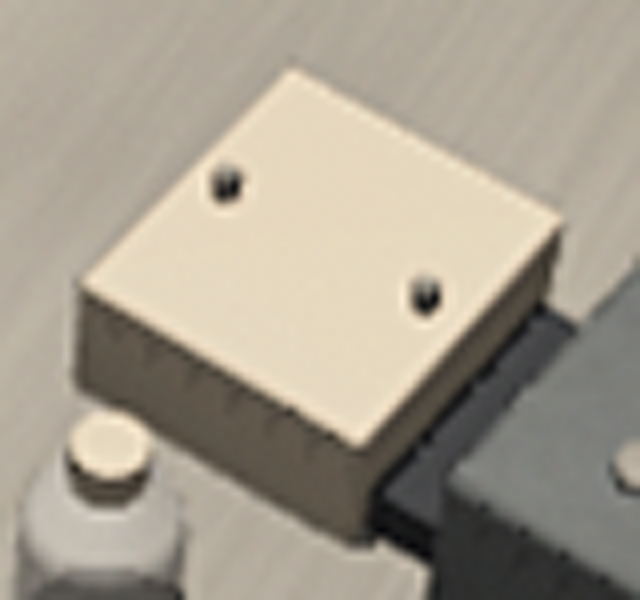

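View pics/s9a.png

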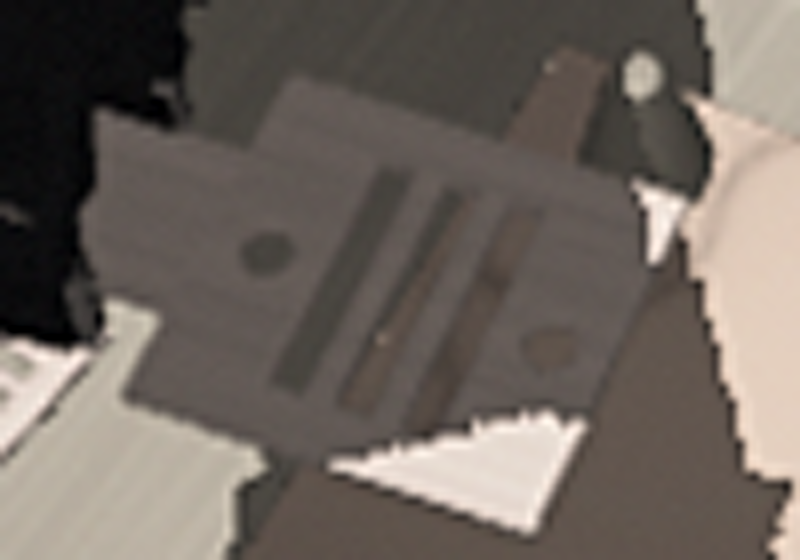

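Run:
```python
from h import *
c=dict(np.load('top9.npz'));s=dict(np.load('scene9.npz'))
g=lambda cc,x,y,z,o,fx,fy:px2w(cc,o[0]+(x+.5)/fx-.5,o[1]+(y+.5)/fy-.5,z)
def rep(n,P):
    P=np.array(P);print(n,P.round(4).tolist())
A=[g(c,x,y,.055,(180,190),8,8)for x,y in((264,413),(308,156))]
B=[g(s,x,y,.055,(365,145),8,8)for x,y in((226,184),(426,297))]
for P in(A,B):
    d=P[1]-P[0];print('studs f,r',P[0].round(4),P[1].round(4),'mid',((P[0]+P[1])/2).round(4),'yaw',np.degrees(np.arctan2(d[1],d[0])),np.linalg.norm(d))
C=np.array([g(c,x,y,.05,(180,190),8,8)for x,y in((66,438),(122,87),(522,133),(468,497))])
D=np.array([g(s,x,y,.05,(365,145),8,8)for x,y in((82,284),(362,446),(560,222),(292,68))])
for P in(C,):
    print('block mid',P.mean(0).round(4),'yaw',[np.degrees(np.arctan2(*(b-a)[[1,0]])).round(2) for a,b in((P[0],P[1]),(P[3],P[2]))])
print('block scene mid',D.mean(0).round(4),D.round(4))
print('holes top f,r',g(c,431,510,.1735,(390,175),6,5),g(c,385,328,.1735,(390,175),6,5))
H=[g(s,268,253,.1735,(205,255),8,8),g(s,550,347,.1735,(205,255),8,8)]
print('holes scene',H)
a=np.radians(10.74);t=np.array([.3893,-.2567,0]);ax=np.array([np.cos(a),np.sin(a),0])
print('pred',t+ax*(.0785-.035),t+ax*(.0785+.035))
```

```text
studs f,r [0.5093 0.2492 0.055 ] [0.5782 0.2389 0.055 ] mid [0.5437 0.2441 0.055 ] yaw -8.463780716613094 0.06973456130788348
studs f,r [0.5099 0.2456 0.055 ] [0.5797 0.2355 0.055 ] mid [0.5448 0.2406 0.055 ] yaw -8.171733629696588 0.0704384960540999
block mid [0.5432 0.243  0.05  ] yaw [np.float64(-7.59), np.float64(-7.42)]
block scene mid [0.5451 0.2403 0.05  ] [[0.4894 0.1943 0.05  ]
 [0.5864 0.1806 0.05  ]
 [0.6001 0.2853 0.05  ]
 [0.5046 0.3011 0.05  ]]
holes top f,r [ 0.43490684 -0.24922699  0.1735    ] [ 0.50330604 -0.23606956  0.1735    ]
holes scene [array([ 0.43444735, -0.24974375,  0.1735    ]), array([ 0.50362333, -0.23788393,  0.1735    ])]
pred [ 0.43203801 -0.24859366  0.        ] [ 0.50081181 -0.23554898  0.        ]
```

Run:
```python
from h import *
show();plan([.4641,.2547,.15],81.8,17)
```

```text
t 12.0 [ 0.3893 -0.2567  0.1493] yaw 100.74 z [-0.0011  0.001  -1.    ] F [-0.7  0.1 -0.3] op 0.486 q [-0.76  0.21 -0.36  1.01 -0.   -0.95]
[[[2.87,0.99,-0.0],[-0.0,-0.0,1.11]],[[2.89,0.94,-0.0],[-0.0,-0.0,1.11]],[[2.91,0.88,-0.0],[-0.0,-0.0,1.11]],[[2.93,0.82,-0.0],[-0.0,-0.0,1.12]],[[2.94,0.77,-0.0],[-0.0,-0.0,1.11]],[[2.96,0.71,-0.0],[-0.01,-0.0,1.12]],[[2.97,0.65,-0.0],[-0.0,-0.01,1.11]],[[2.98,0.59,-0.0],[-0.01,-0.0,1.12]],[[2.99,0.54,-0.0],[-0.0,-0.01,1.11]],[[3.0,0.48,-0.0],[-0.01,-0.0,1.12]]]
[[[3.01,0.42,-0.01],[-0.0,-0.01,1.11]],[[3.02,0.36,-0.0],[-0.01,-0.0,1.12]],[[3.03,0.3,-0.01],[-0.0,-0.01,1.11]],[[3.03,0.24,-0.01],[-0.01,-0.0,1.12]],[[3.04,0.19,-0.0],[-0.0,-0.01,1.11]],[[3.04,0.12,-0.01],[-0.01,-0.0,1.12]],[[3.04,0.07,-0.0],[-0.0,-0.01,1.11]]]
end [0.4641 0.2547 0.15  ] yaw 81.8
```

Request:
jog_arm:
  series:
    - [[1.5,0.5,0],[0,0,0.6]]
    - [[2.9,1.0,0],[0,0,1.1]]
    - [[2.9,0.9,0],[0,0,1.1]]
    - [[2.9,0.8,0],[0,0,1.1]]
    - [[2.9,0.8,0],[0,0,1.1]]
    - [[2.9,0.7,0],[0,0,1.1]]
    - [[3.0,0.7,0],[0,0,1.1]]
    - [[3.0,0.6,0],[0,0,1.1]]
    - [[3.0,0.5,0],[0,0,1.1]]
    - [[3.0,0.5,0],[0,0,1.1]]

```text
t: 13.0
eef_pos: [0.4296, 0.0305, 0.1496]
tcp_rot: [-2.217, -2.225, 0.001]
contact_force: [0.3, 0.1, -0.8]
opening: 0.484
```

Request:
jog_arm:
  series:
    - [[3.0,0.4,0],[0,0,1.1]]
    - [[3.0,0.4,0],[0,0,1.1]]
    - [[3.0,0.3,0],[0,0,1.1]]
    - [[3.0,0.3,0],[0,0,1.1]]
    - [[3.0,0.2,0],[0,0,1.1]]
    - [[3.0,0.2,0],[0,0,1.1]]
    - [[2.5,0.1,0],[0,0,1.1]]
    - [[2.0,0.1,0],[0,0,0.9]]
    - [[0,0,0],[0,0,0]]
    - [[0,0,0],[0,0,0]]

```text
t: 14.0
eef_pos: [0.4628, 0.2526, 0.1494]
tcp_rot: [-2.376, -2.055, 0.002]
contact_force: [-0.3, 0.0, -1.3]
opening: 0.487
```

Run:
```python
from h import *
show();plan([.4641,.2547,.055],81.8,7)
```

```text
t 14.0 [0.4628 0.2526 0.1494] yaw 81.7 z [-1.2e-03 -6.0e-04 -1.0e+00] F [-0.3  0.  -1.3] op 0.487 q [ 0.35  0.31 -0.21  1.05 -0.    0.49]
[[[0.03,0.02,1.35],[-0.01,0.01,-0.01]],[[0.03,0.02,1.35],[-0.01,0.01,-0.01]],[[0.03,0.01,1.35],[-0.01,0.0,-0.02]],[[0.03,0.02,1.35],[-0.01,0.01,-0.01]],[[0.04,0.01,1.35],[-0.01,0.0,-0.02]],[[0.03,0.01,1.34],[-0.01,0.01,-0.01]],[[0.04,0.02,1.35],[-0.0,0.0,-0.02]]]
end [0.4641 0.2547 0.055 ] yaw 81.8
```

Request:
jog_arm:
  series:
    - [[0.1,0.1,1.3],[0,0,0]]
    - [[0.1,0,1.3],[0,0,0]]
    - [[0,0,1.3],[0,0,0]]
    - [[0,0,1.3],[0,0,0]]
    - [[0,0,1.3],[0,0,0]]
    - [[0,0,1.3],[0,0,0]]
    - [[0,0,1.0],[0,0,0]]
    - [[0,0,0.6],[0,0,0]]
    - [[0,0,0],[0,0,0]]
    - [[0,0,0],[0,0,0]]

```text
t: 15.0
eef_pos: [0.4646, 0.2545, 0.0564]
tcp_rot: [2.377, 2.054, 0.0]
contact_force: [0.4, 0.1, -0.9]
opening: 0.485
```

```bash
cat > look.py <<'E'
from h import *
import sys
k=sys.argv[1]
show();c=bot.capture('top');s=bot.capture('scene');np.savez('t%s.npz'%k,**c);np.savez('s%s.npz'%k,**s)
cv2.imwrite('pics/t%s.png'%k,cv2.cvtColor(cv2.resize(c['pixels'][180:260,170:270],None,fx=8,fy=7,interpolation=2),4))
cv2.imwrite('pics/s%s.png'%k,cv2.cvtColor(cv2.resize(s['pixels'][140:215,340:440],None,fx=8,fy=8,interpolation=2),4))
show()
E
python3 look.py A
```

```text
t 15.0 [0.4646 0.2545 0.0564] yaw 81.64 z [ 2.e-04  1.e-04 -1.e+00] F [ 0.4  0.1 -0.9] op 0.485 q [ 0.35  0.39 -0.37  0.81 -0.    0.49]
t 15.1 [0.4647 0.2546 0.0566] yaw 81.64 z [ 7.e-04  3.e-04 -1.e+00] F [-0.2  1.2 -1.1] op 0.485 q [ 0.35  0.39 -0.37  0.81 -0.    0.49]
```

View pics/tA.png

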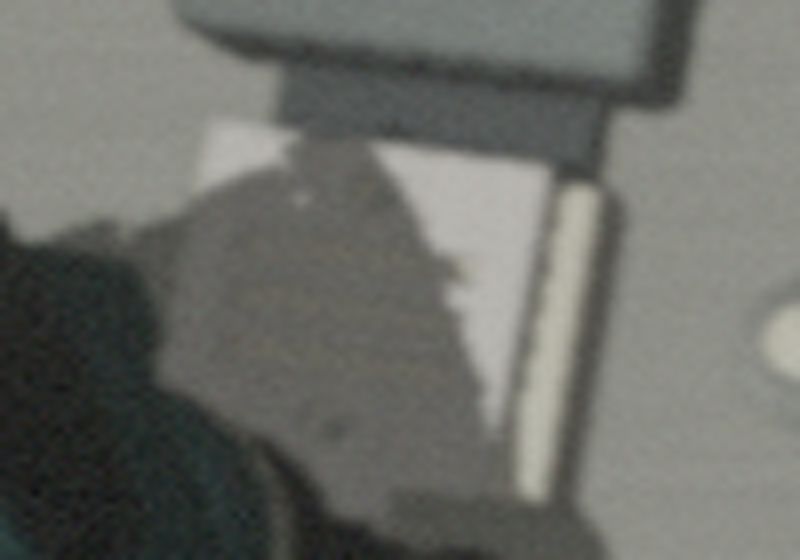

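View pics/sA.png

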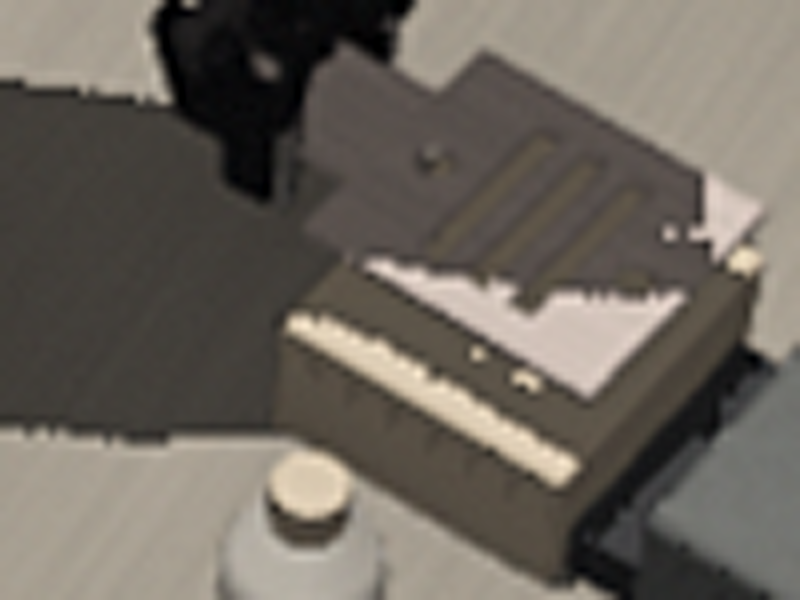

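```bash
cat > fit.py <<'E'
from h import *
# stencil pose per camera from corner/hole correspondences given z
def fit(c,pts,off,sc,z):
    P=np.array([px2w(c,off[0]+(x+.5)/sc[0]-.5,off[1]+(y+.5)/sc[1]-.5,z)[:2] for _,_,x,y in pts])
    M=np.array([[a,b] for a,b,_,_ in pts])
    Mc,Pc=M.mean(0),P.mean(0);H=(M-Mc).T@(P-Pc);th=np.arctan2(H[0,1]-H[1,0],H[0,0]+H[1,1])
    Rm=np.array([[np.cos(th),-np.sin(th)],[np.sin(th),np.cos(th)]])
    mid=Pc-Rm@Mc;res=(P-(M@Rm.T+mid))*1e3
    print('mid',mid.round(4),'yaw',np.degrees(th).round(2),'res mm',res.round(1).tolist());return mid,th
E
python3 - <<'E'
from fit import *
c=dict(np.load('tA.npz'));s=dict(np.load('sA.npz'))
z=.0565+.0255
T=[(.05,.045,210,118),(.05,-.045,555,165),(-.035,0,330,427)]
S=[(-.05,.045,485,50),(.05,.045,765,208),(.05,-.045,593,395),(-.035,0,432,157)]
fit(c,T,(170,180),(8,7),z);fit(s,S,(340,140),(8,8),z)
# bed same cams
print('bed')
fit(c,[(-.05,.055,66,438),(.05,.055,122,87),(.05,-.055,522,133),(-.05,-.055,468,497)],(180,190),(8,8),.05)
fit(c,[(-.035,0,264,413),(.035,0,308,156)],(180,190),(8,8),.055)
fit(s,[(-.05,-.055,82,284),(.05,-.055,362,446),(.05,.055,560,222),(-.05,.055,292,68)],(365,145),(8,8),.05)
fit(s,[(-.035,0,226,184),(.035,0,426,297)],(365,145),(8,8),.055)
E
```

```text
mid [0.5441 0.2417] yaw -8.28 res mm [[1.1, 1.1], [-0.1, -0.8], [-1.0, -0.3]]
mid [0.5447 0.2411] yaw -8.85 res mm [[1.0, -0.5], [-0.4, -0.8], [0.8, 0.7], [-1.4, 0.6]]
bed
mid [0.5432 0.243 ] yaw -7.41 res mm [[2.1, -0.6], [-2.3, -0.3], [-0.5, 0.5], [0.7, 0.3]]
mid [0.5437 0.2441] yaw -8.46 res mm [[0.1, -0.0], [-0.1, 0.0]]
mid [0.5451 0.2403] yaw -8.19 res mm [[1.6, 1.3], [-0.4, 1.9], [-2.4, -2.4], [1.1, -0.8]]
mid [0.5448 0.2406] yaw -8.17 res mm [[-0.2, 0.0], [0.2, -0.0]]
```

Request:
jog_arm:
  series:
    - [[0.05,0,0.4],[0,0,0]]
    - [[0,0,0.4],[0,0,0]]
    - [[0,0,0.4],[0,0,0]]
    - [[0,0,0.3],[0,0,0]]
    - [[0,0,0],[0,0,0]]
    - [[0,0,0],[0,0,0]]
    - [[0,0,0],[0,0,0]]
    - [[0,0,0],[0,0,0]]
    - [[0,0,0],[0,0,0]]
    - [[0,0,0],[0,0,0]]

```text
t: 16.1
eef_pos: [0.4645, 0.2551, 0.0411]
tcp_rot: [2.377, 2.054, 0.0]
contact_force: [0.1, 1.1, -0.5]
opening: 0.484
```

```bash
python3 look.py B
```

```text
t 16.1 [0.4645 0.2551 0.0411] yaw 81.65 z [ 1.e-04  0.e+00 -1.e+00] F [ 0.1  1.1 -0.5] op 0.484 q [ 0.35  0.4  -0.39  0.78 -0.    0.49]
t 16.2 [0.4645 0.2551 0.0411] yaw 81.64 z [ 0.  0. -1.] F [-0.3  0.3 -1.1] op 0.484 q [ 0.35  0.4  -0.39  0.78  0.    0.49]
```

View pics/tB.png

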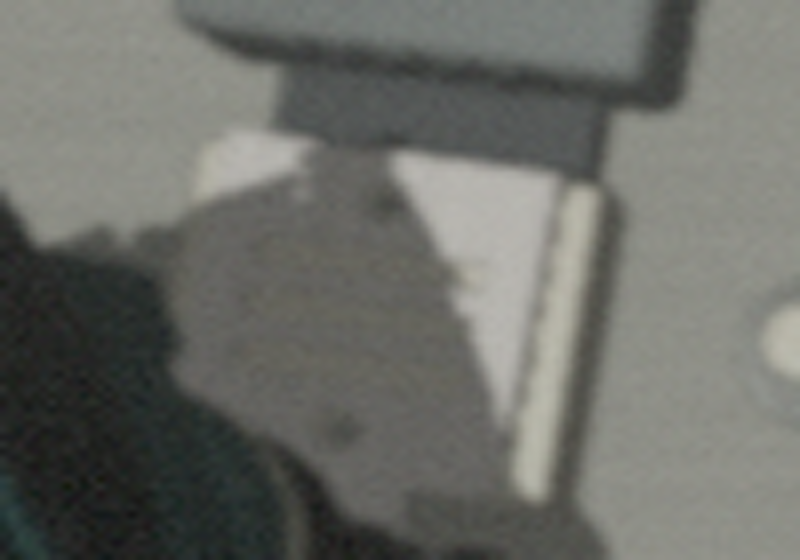

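View pics/sB.png

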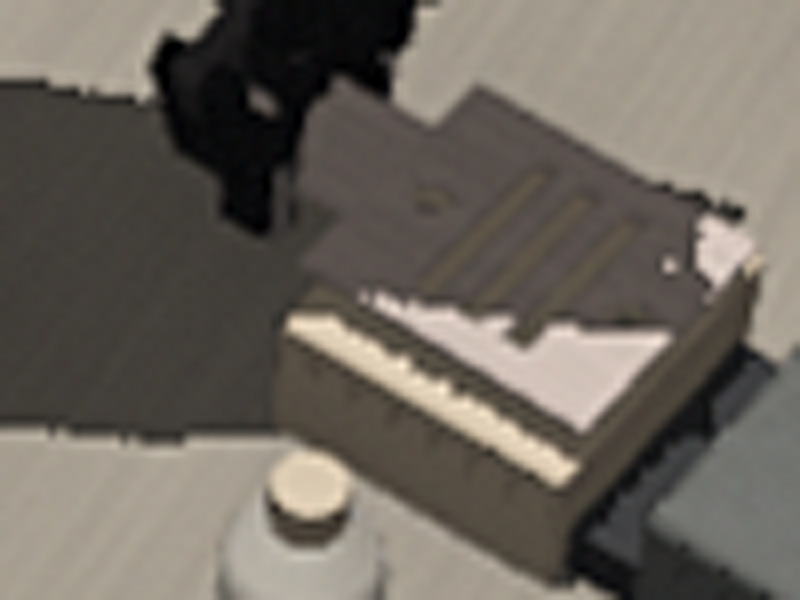

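Run:
```python
from fit import *
c=dict(np.load('tB.npz'));s=dict(np.load('sB.npz'))
z=.0411+.0255
T=[(.05,.045,222,130),(.05,-.045,562,172)]
fit(c,T,(170,180),(8,7),z)
fit(c,T+[(-.035,0,343,428),(.035,0,386,203)],(170,180),(8,7),z)
S=[(-.05,.045,478,87),(.05,.045,757,248),(.05,-.045,585,435)]
fit(s,S,(340,140),(8,8),z);fit(s,[(-.035,0,432,199),(.035,0,631,313)],(340,140),(8,8),z)
# predicted pixel of stud tops in crops
for nm,cc,of,sc,f,r in(('t',c,(170,180),(8,7),(.5093,.2492),(.5782,.2389)),('s',s,(340,140),(8,8),(.5099,.2456),(.5797,.2355))):
    for p in(f,r):
        for zz in(.055,.06):
            print(nm,zz,((w2px(cc,[*p,zz])-of)*sc).round(0))
i=s['pixels'][155:185,385:425];cv2.imwrite('pics/sBz.png',cv2.cvtColor(cv2.normalize(cv2.resize(i,None,fx=18,fy=18,interpolation=2),None,0,400,cv2.NORM_MINMAX,cv2.CV_8U),4))
i=c['pixels'][200:250,200:230].astype(float);i=np.clip((i-60)*3,0,255).astype(np.uint8);cv2.imwrite('pics/tBz.png',cv2.cvtColor(cv2.resize(i,None,fx=12,fy=12,interpolation=2),4))
```

```text
mid [0.5441 0.2426] yaw -8.01 res mm [[0.1, 0.8], [-0.1, -0.8]]
mid [0.5438 0.2421] yaw -7.79 res mm [[0.5, 1.1], [-0.0, -0.5], [0.3, -0.1], [-0.8, -0.5]]
mid [0.5453 0.2394] yaw -8.86 res mm [[-0.1, 0.4], [-0.5, -0.8], [0.5, 0.4]]
mid [0.5455 0.2402] yaw -8.71 res mm [[-0.0, 0.0], [0.0, -0.0]]
t 0.055 [340. 428.]
t 0.06 [336. 427.]
t 0.055 [385. 204.]
t 0.06 [380. 201.]
s 0.055 [422. 220.]
s 0.06 [424. 209.]
s 0.055 [623. 334.]
s 0.06 [624. 322.]
```

View pics/sBz.png

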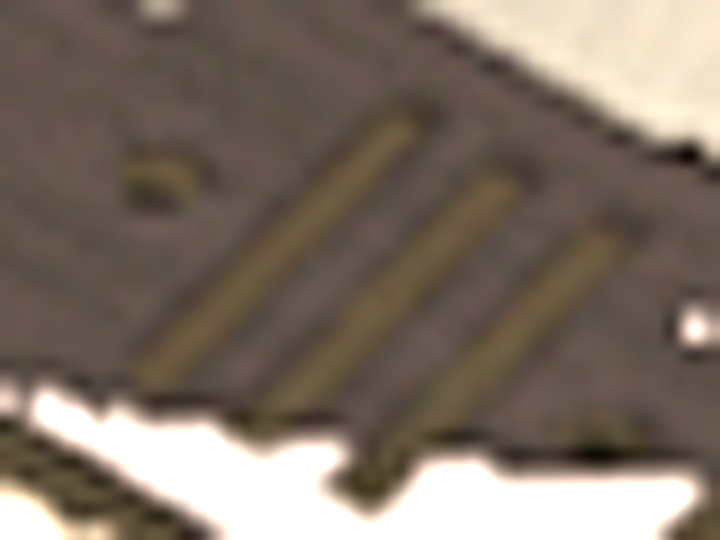

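View pics/tBz.png

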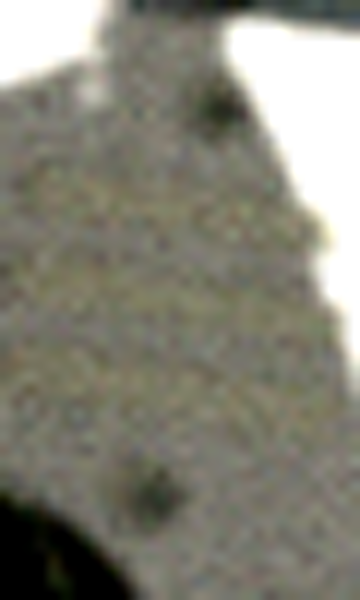

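Request:
jog_arm:
  series:
    - [[0.1,-0.03,0],[0,0,0]]
    - [[0,0,0.1],[0,0,0]]
    - [[0,0,0.1],[0,0,0]]
    - [[0,0,0.1],[0,0,0]]
    - [[0,0,0.1],[0,0,0]]
    - [[0,0,0.1],[0,0,0]]
    - [[0,0,0],[0,0,0]]
    - [[0,0,0],[0,0,0]]
    - [[0,0,0],[0,0,0]]
    - [[0,0,0],[0,0,0]]

```text
t: 17.2
eef_pos: [0.4644, 0.2561, 0.0361]
tcp_rot: [2.377, 2.054, 0.0]
contact_force: [0.4, 0.8, -0.6]
opening: 0.484
```

```bash
python3 look.py C; python3 -c "
from workcell import bot
for i in range(3):
  bot.capture('top');s=bot.state();print(s['contact_force'].round(1),s['wrist_torque'].round(2))"
```

```text
t 17.2 [0.4644 0.2561 0.0361] yaw 81.65 z [ 1.e-04 -0.e+00 -1.e+00] F [ 0.4  0.8 -0.6] op 0.484 q [ 0.35  0.41 -0.4   0.76 -0.    0.5 ]
t 17.3 [0.4644 0.2561 0.0361] yaw 81.64 z [ 0.  0. -1.] F [ 0.2  0.3 -1. ] op 0.489 q [ 0.35  0.41 -0.4   0.76  0.    0.5 ]
[-0.7 -0.1 -1.2] [0.03 0.01 0.01]
[-0.5 -0.2 -0.3] [ 0.05  0.11 -0.  ]
[ 0.9 -0.  -1.2] [0.02 0.02 0.01]
```

View pics/sC.png

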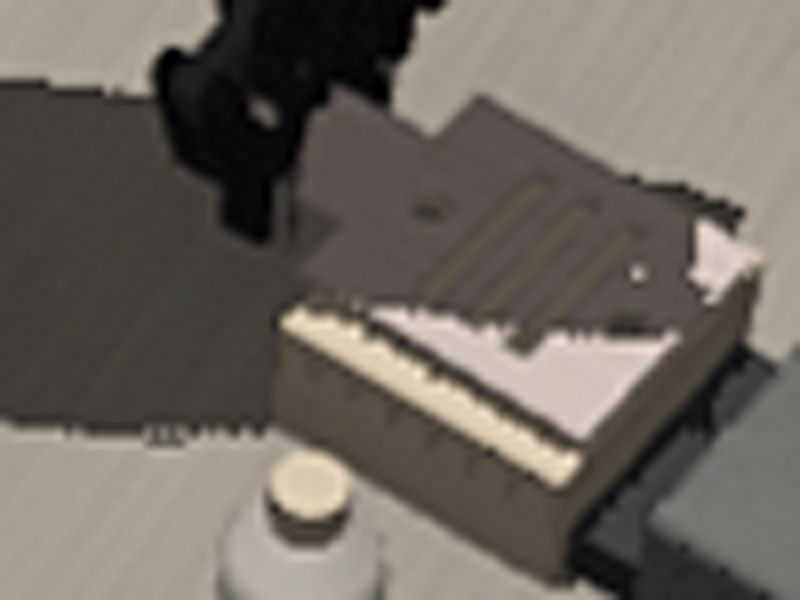

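No contact force yet, and dark studs show inside both holes at (432,210) and (630,322). Going down slowly.

Request:
jog_arm:
  series:
    - [[0,0,0.1],[0,0,0]]
    - [[0,0,0.05],[0,0,0]]
    - [[0,0,0.05],[0,0,0]]
    - [[0,0,0.05],[0,0,0]]
    - [[0,0,0.05],[0,0,0]]
    - [[0,0,0],[0,0,0]]
    - [[0,0,0],[0,0,0]]
    - [[0,0,0],[0,0,0]]
    - [[0,0,0],[0,0,0]]
    - [[0,0,0],[0,0,0]]

```text
t: 18.45
eef_pos: [0.4643, 0.2561, 0.0331]
tcp_rot: [2.377, 2.054, -0.0]
contact_force: [-0.3, 0.8, -0.9]
opening: 0.487
```

```bash
python3 look.py D; python3 -c "
from workcell import bot
for i in range(3):
  bot.capture('top');s=bot.state();print(s['contact_force'].round(1),s['wrist_torque'].round(2))"
```

```text
t 18.45 [0.4643 0.2561 0.0331] yaw 81.64 z [-0. -0. -1.] F [-0.3  0.8 -0.9] op 0.487 q [ 0.35  0.41 -0.4   0.76 -0.    0.5 ]
t 18.55 [0.4644 0.2561 0.0331] yaw 81.64 z [-0.  0. -1.] F [ 0.4  0.1 -0.5] op 0.485 q [ 0.35  0.41 -0.4   0.76  0.    0.5 ]
[ 0.2  0.7 -1. ] [0.03 0.01 0.  ]
[ 0.1  0.1 -1. ] [-0.02  0.07  0.05]
[ 0.1 -0.4 -1.5] [ 0.01  0.09 -0.02]
```

View pics/sD.png

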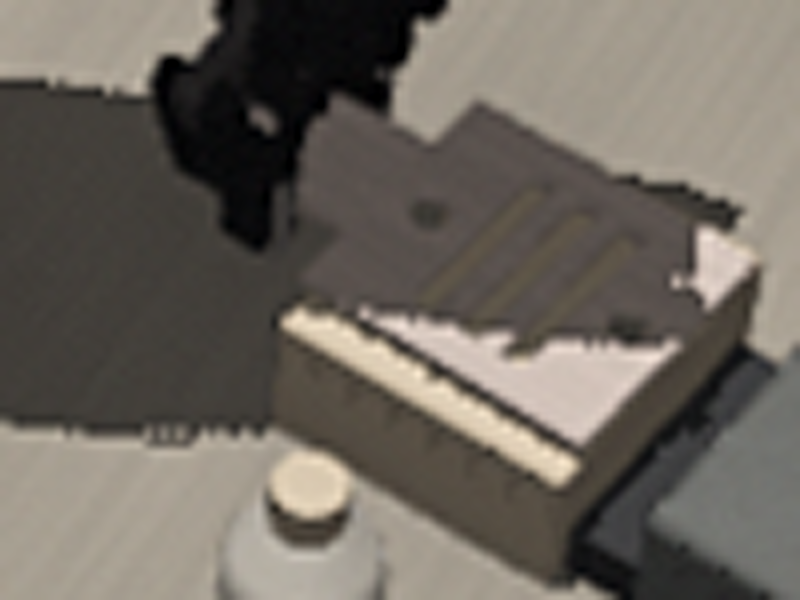

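View pics/tD.png

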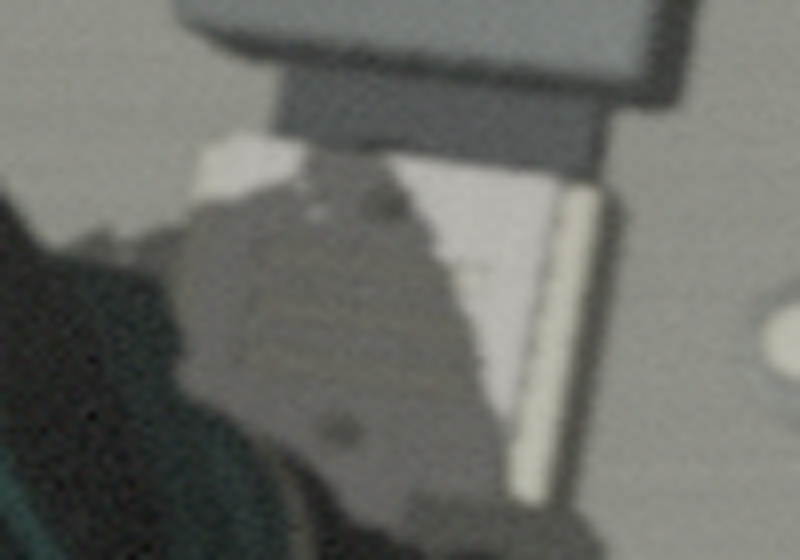

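Both studs fill their holes and there is still no contact. TCP z is 0.0331, so the stencil's underside is at about 0.056. Continuing down.

Request:
jog_arm:
  series:
    - [[0,0,0.05],[0,0,0]]
    - [[0,0,0.05],[0,0,0]]
    - [[0,0,0.05],[0,0,0]]
    - [[0,0,0.05],[0,0,0]]
    - [[0,0,0.05],[0,0,0]]
    - [[0,0,0.05],[0,0,0]]
    - [[0,0,0.05],[0,0,0]]
    - [[0,0,0],[0,0,0]]
    - [[0,0,0],[0,0,0]]
    - [[0,0,0],[0,0,0]]

```text
t: 19.7
eef_pos: [0.4643, 0.2561, 0.0296]
tcp_rot: [-2.377, -2.054, 0.0]
contact_force: [-0.5, 0.1, -1.9]
opening: 0.489
```

```bash
python3 look.py E; python3 -c "
from workcell import bot
for i in range(3):
  bot.capture('top');s=bot.state();print(s['contact_force'].round(1),s['wrist_torque'].round(2))"
```

```text
t 19.7 [0.4643 0.2561 0.0296] yaw 81.65 z [-0.  0. -1.] F [-0.5  0.1 -1.9] op 0.489 q [ 0.35  0.42 -0.41  0.75  0.    0.5 ]
t 19.8 [0.4644 0.2561 0.0296] yaw 81.64 z [ 0.  0. -1.] F [-0.9 -0.5 -1. ] op 0.488 q [ 0.35  0.42 -0.41  0.75  0.    0.5 ]
[-0.  -0.2 -1.6] [ 0.02  0.1  -0.04]
[ 0.4  0.  -0.1] [0.04 0.07 0.01]
[-0.3  0.  -1.5] [-0.02  0.09  0.01]
```

View pics/sE.png

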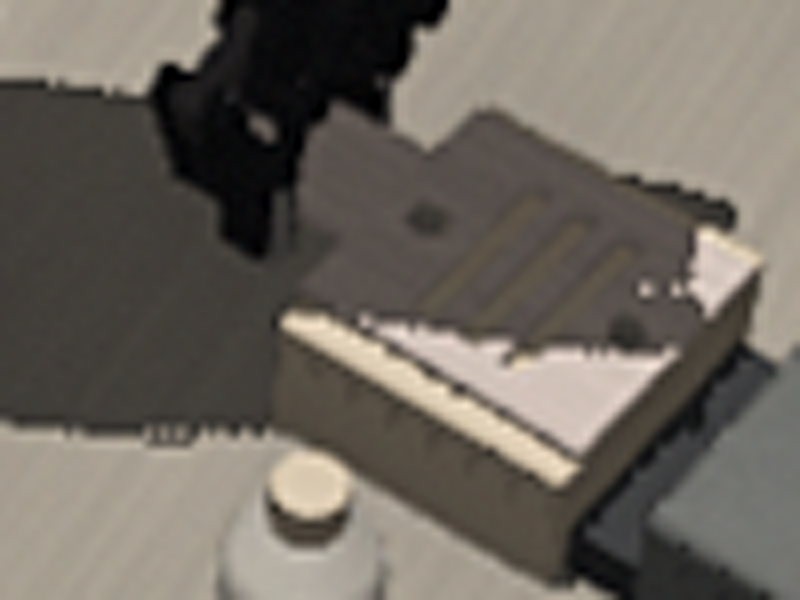

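Request:
jog_arm:
  series:
    - [[0,0,0.05],[0,0,0]]
    - [[0,0,0.05],[0,0,0]]
    - [[0,0,0.05],[0,0,0]]
    - [[0,0,0.05],[0,0,0]]
    - [[0,0,0.03],[0,0,0]]
    - [[0,0,0],[0,0,0]]
    - [[0,0,0],[0,0,0]]
    - [[0,0,0],[0,0,0]]
    - [[0,0,0],[0,0,0]]
    - [[0,0,0],[0,0,0]]

```text
t: 20.95
eef_pos: [0.4644, 0.2561, 0.0273]
tcp_rot: [2.377, 2.054, 0.0]
contact_force: [-0.7, -0.2, 4.7]
opening: 0.486
```

```bash
python3 look.py F; python3 -c "
from workcell import bot
for i in range(3):
  bot.capture('top');s=bot.state();print(s['contact_force'].round(1),s['wrist_torque'].round(2))"
```

```text
t 20.95 [0.4644 0.2561 0.0273] yaw 81.65 z [ 1.e-04  1.e-04 -1.e+00] F [-0.7 -0.2  4.7] op 0.486 q [ 0.35  0.42 -0.41  0.74  0.    0.5 ]
t 21.05 [0.4644 0.2561 0.0273] yaw 81.64 z [ 1.e-04  0.e+00 -1.e+00] F [-1.   0.2  3.1] op 0.484 q [ 0.35  0.42 -0.41  0.74 -0.    0.5 ]
[-0.9  0.8  2.8] [-0.07  0.22 -0.01]
[-1.  -0.8  3.6] [0.   0.21 0.  ]
[-2.   0.3  3.7] [-0.02  0.2   0.05]
```

View pics/sF.png

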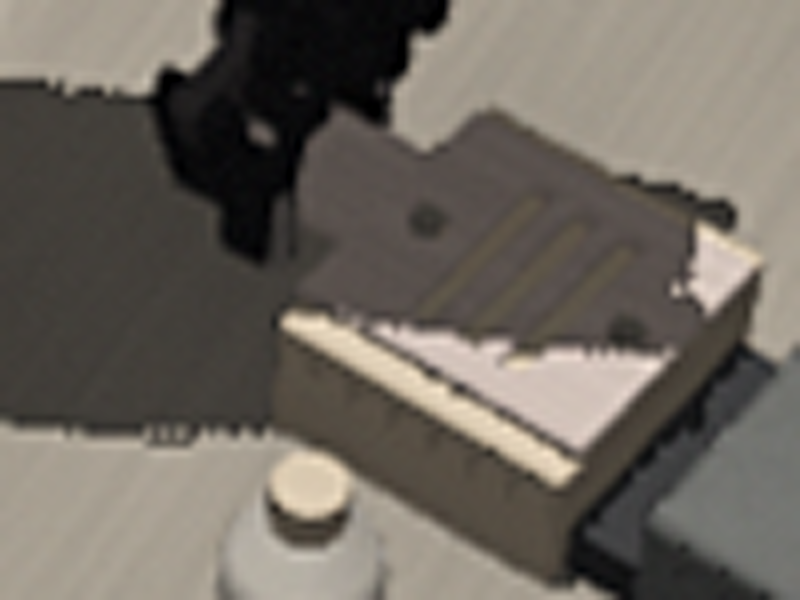

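A force of about 4 N up appeared at TCP z 0.0273, which puts the underside at about 0.050, so it is seated on the block. Releasing.

Request:
jog_arm:
  series:
    - [[0,0,0],[0,0,0]]
    - [[0,0,0],[0,0,0]]
    - [[0,0,0],[0,0,0]]
    - [[0,0,0],[0,0,0]]
    - [[0,0,0],[0,0,0]]
    - [[0,0,0],[0,0,0]]
    - [[0,0,0],[0,0,0]]
    - [[0,0,0],[0,0,0]]
    - [[0,0,0],[0,0,0]]
    - [[0,0,0],[0,0,0]]
  fingers: 0
  grip_force: 20

```text
t: 22.2
eef_pos: [0.4644, 0.2561, 0.0273]
tcp_rot: [-2.377, -2.054, -0.0]
contact_force: [0.0, 0.2, -0.6]
opening: 1.0
```

```bash
python3 look.py G
python3 - <<'E'
from h import *
c=bot.capture('wrist');save(c,'wG')
E
```

```text
t 22.2 [0.4644 0.2561 0.0273] yaw 81.64 z [ 0.  0. -1.] F [ 0.   0.2 -0.6] op 1.0 q [ 0.35  0.42 -0.41  0.74  0.    0.5 ]
t 22.3 [0.4644 0.2561 0.0273] yaw 81.64 z [ 0.  0. -1.] F [-1.  -0.8 -0.2] op 0.999 q [ 0.35  0.42 -0.41  0.74  0.    0.5 ]
```

View pics/wG.png

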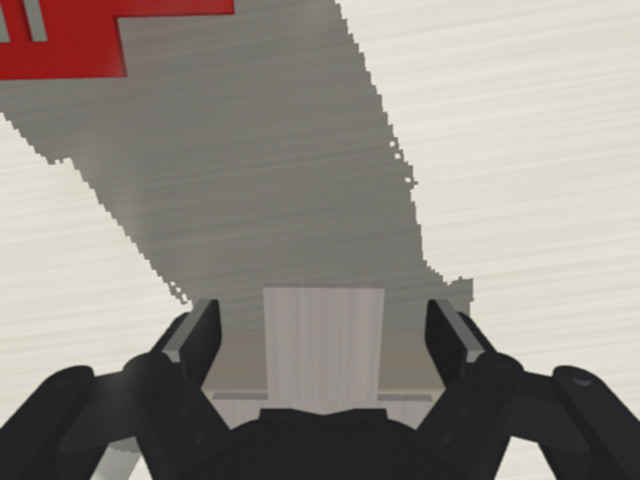

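View pics/sG.png

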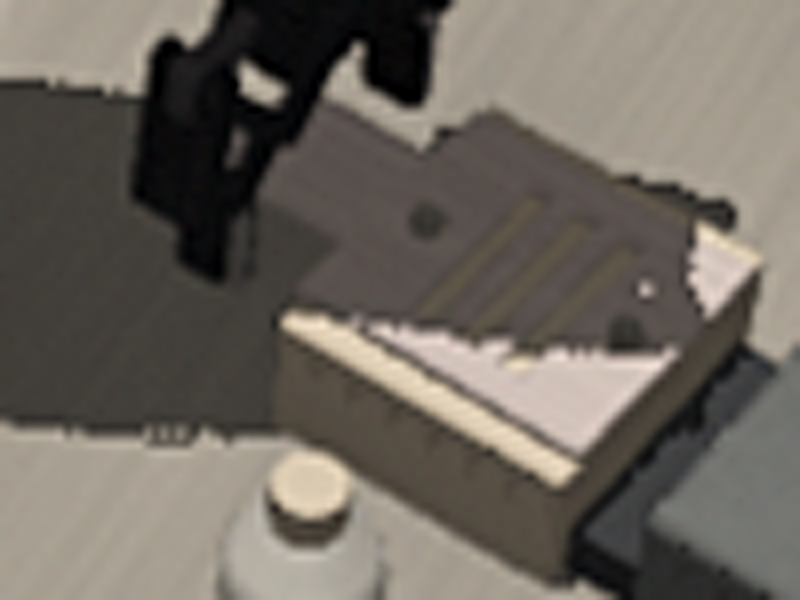

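Request:
jog_arm:
  series:
    - [[0,0,-1],[0,0,0]]
    - [[0,0,-1],[0,0,0]]
    - [[0,0,-2],[0,0,0]]
    - [[0,0,-2],[0,0,0]]
    - [[0,0,-2],[0,0,0]]
    - [[0,0,-2],[0,0,0]]
    - [[0,3,-2],[0,0,0]]
    - [[0,3,0],[0,0,0]]
    - [[0,2,0],[0,0,0]]
    - [[0,0,0],[0,0,0]]

```text
t: 23.35
eef_pos: [0.5457, 0.244, 0.1479]
tcp_rot: [2.378, 2.052, 0.002]
contact_force: [-0.4, -0.7, -0.2]
opening: 0.999
```

```bash
python3 look.py H
python3 - <<'E'
from h import *
s=show();c=bot.capture('wrist');save(c,'wH');np.savez('wH.npz',**c)
c=bot.capture('top');save(c,'topH')
E
```

```text
t 23.35 [0.5457 0.244  0.1479] yaw 81.57 z [ 1.5e-03  2.0e-04 -1.0e+00] F [-0.4 -0.7 -0.2] op 0.999 q [ 0.28  0.42 -0.04  1.11 -0.    0.43]
t 23.45 [0.5433 0.2444 0.1477] yaw 81.62 z [-1.e-04  0.e+00 -1.e+00] F [-1.3  0.2  0.3] op 1.001 q [ 0.29  0.42 -0.04  1.11  0.    0.43]
t 23.45 [0.5433 0.2444 0.1477] yaw 81.62 z [-1.e-04  0.e+00 -1.e+00] F [-1.3  0.2  0.3] op 1.001 q [ 0.29  0.42 -0.04  1.11  0.    0.43]
```

View pics/wH.png

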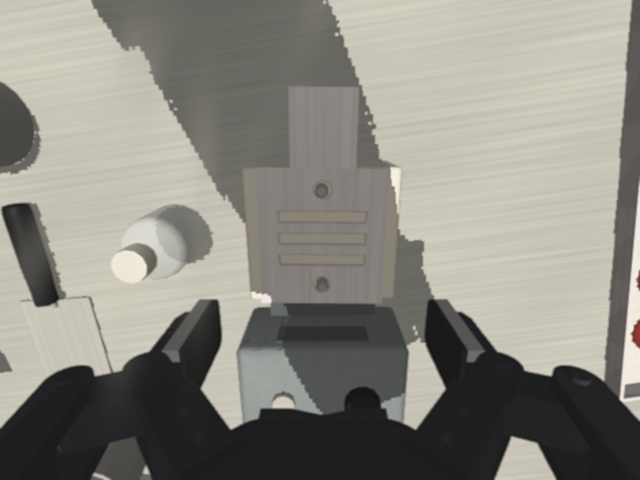

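View pics/sH.png

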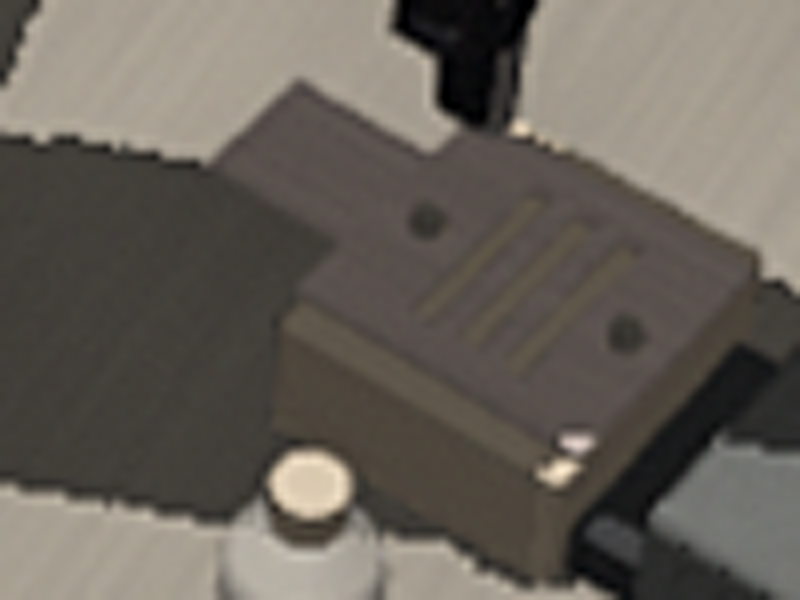

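Wrist view: both studs stand in their holes at (322,189) and (322,285), and the plate is square on the block. One quick flatness check.

Run:
```python
from h import *
s=bot.state();c=dict(np.load('wH.npz'))
P=np.array([depthw(c,u,v,s) for u in range(262,384,3) for v in list(range(172,210,2))+list(range(268,296,2)) if not(308<u<336)])
A=np.c_[P[:,:2]-P[:,:2].mean(0),np.ones(len(P))];k=np.linalg.lstsq(A,P[:,2],rcond=None)[0]
for _ in range(4):
    g=abs(P[:,2]-A@k)<.003;k=np.linalg.lstsq(A[g],P[g,2],rcond=None)[0]
print('slope',k[:2].round(4),'z',k[2].round(4),g.sum(),len(P))
cv2.imwrite('pics/wHz.png',cv2.cvtColor(cv2.resize(c['pixels'][170:310,250:400],None,fx=5,fy=4,interpolation=2),4))
```

```text
slope [-0.0003  0.0005] z 0.0544 1048 1056
```

View pics/wHz.png

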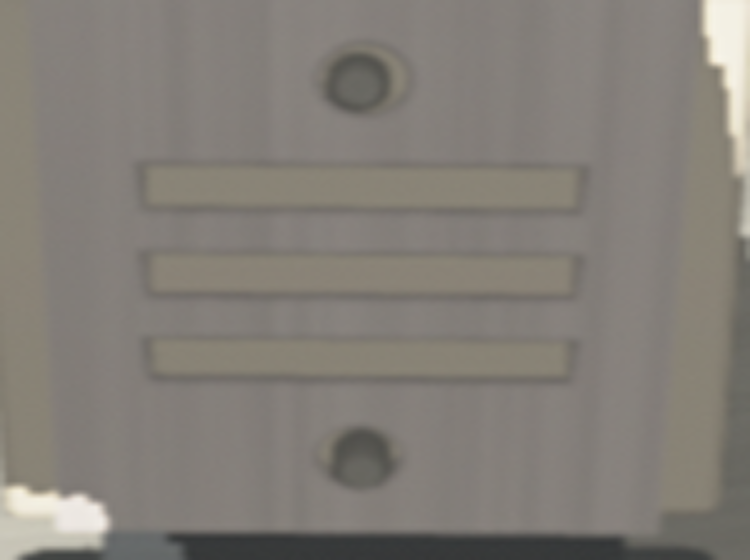

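View pics/topH.png

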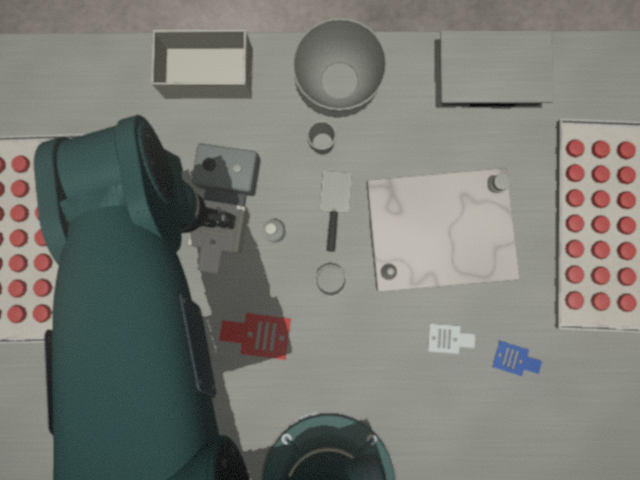

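The plate lies flat (slope under 0.001, top at z 0.0544), the studs are through both holes, and every bystander is where it started. The gripper is clear, so I'm handing in.

Run:
```python
from h import *
show();print(bot.close_job())
```

```text
t 23.55 [0.5427 0.2446 0.1477] yaw 81.66 z [-1.e-04  0.e+00 -1.e+00] F [1.1 0.7 0.2] op 1.0 q [ 0.29  0.42 -0.04  1.11  0.    0.43]
the job is handed in; nothing more can be done
None
```

The stencil is on the bed with both studs up through their holes, released. I handed the job in at t ≈ 23.6 s; no verdict was reported.

**What I did:** I pushed the aluminium stencil at its rear edge with shut fingers until its tab stuck out about 50 mm over the slab's front edge. I gripped the tab with 90 N, lifted it level, carried it over and lowered it onto the studs. It rested on the block at about 4 N, and I then let go and moved the gripper clear.

**Last checks:**
- **Studs and holes:** the wrist and scene views show both studs standing in their holes.
- **Flatness:** the plate's slope is under 0.001 rad and its top is at z = 0.0544 m, where about 0.054 m is expected.
- **Other things:** in the last top view none of the bystanders appears to have moved.

**Disagreements:** the top and scene cameras differed by up to 3.5 mm on the bed's position in y. The wrist-based hole positions were about 2.6 mm off the other two cameras. I used values between the two bed estimates and took the hole positions from the top and scene cameras. The stencil then went down without touching the studs hard. In the last wrist view the front stud sits slightly off-centre in its hole. I judged it within the 4 mm limit by eye, without measuring it.

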